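# Gang-clamp a pile of frame bars in the vise

### The arm

A 6-joint arm with a two-finger parallel gripper is mounted at the origin on a cart in front of the work surface, level with it; the furniture and walls round the work are solid. World frame = base frame: x ahead of the robot, y to its left, z up, the work surface at z = 0. Lengths are in m, angles in rad, forces in N, time in s.
With the tool pointing down it reaches from about 0.425 to 0.95 m from the base axis. Payload 3.5 kg.
Tool frame: the origin (TCP) lies midway between the tips of the shut fingers; the grasp point (between the pads) lies 19 mm behind it (arm.grasp_offset is the z of the grasp point in the tool frame, in m); z points along the fingers, y is the direction in which the jaws open and shut (so a half turn about z gives the same grasp; the last joint's range is limited). The gripper opens to 85 mm and grips with 20 to 120 N. Pads are 22 mm wide; open, the fingers measure 114 mm over their backs; the gripper's body (76 mm by 85 mm) begins 54 mm behind the grasp point. The pads swing forward as they close: fully open they stand 13 mm farther back than shut.
Start: joints at [1.162, 0.286, 1.577, -0, 1.279, -0.15], TCP at [0.173, 0.653, 0.231] pointing down, gripper open.
Joint ranges: [-2.77, 2.77], [-0.9, 2.22], [0.21, 2.48], [-1.53, 4.67], [0.24, 2.81], [-2.84, 2.84]. Speed limits (rad/s): [2.79, 2.79, 3.14, 3.14, 3.14, 3.14].

### API

Orientations are given as a 3x3 rotation matrix whose columns are the frame's x, y, z axes.
In Python, from plant import arm gives the robot as it stands.
- The arm moves only by the shell command python3 -m crank 'ROWS' [OPENING]. ROWS is JSON, a list of rows, each an object of numbers: "x", "y", "z": the shift along the tool's x, y, z in mm; "turn": the turn about the tool's z in rad. A call has exactly 5 rows; each row is the pose to reach, as a shift and turn from the pose measured when the call began, along the tool's axes at that moment; what a row does not reach only later rows make up. A row lasts 1/8 s, in which the tool goes at most 62.5 mm and 10.7 degrees, less where a joint would pass 70% of its speed; a pose out of reach is approached as far as the arm can. A call with a gripper value outside its range is refused whole. OPENING is the opening, from 0 (shut) to 1 (fully open), set as the call begins (- or left out, the last holds). The fingers move at their own pace and stop on an object; the grip force is fixed at half the most. Time passes only in rows, so rows that repeat a pose let the fingers close, or fill a call up. It gives the time, the measured TCP pose, the force and the opening at its end, in the units of the state.
- arm.get_obs(): the state, without advancing time (a new reading comes with each control period).
- arm.capture(name): name is "scene" or "top" or "wrist"; returns the picture (420x560x3 uint8, red, green, blue); there is no depth.
- arm.get_calibration(name): a dict with "fx", "fy", "cx", "cy" (pixels), "dist_coeffs" ([k1, k2, p1, p2, k3] as OpenCV has them; the pictures are not rectified), "rvec" (rotation vector, rad) and "tvec" (3), from world to camera coordinates, as OpenCV has them; the wrist camera has in their place "tool_from_camera" (4x4, takes a point from camera to tool coordinates, whose origin is the TCP and whose axes are the flange's). Camera axes: x right, y down, z forward; pixel columns grow to the right and rows downward; lengths in m; the calibration is good to about 2 mm. A picture is of the moment at which its call begins: read the wrist's pose just before it. get_calibration takes no time and is no camera call.
- arm.job_done(): hands the job in, once; it reports no verdict.
The state is a dict: "t": time; "joints": joint angles; "joint_velocities": joint speeds; "joint_efforts": joint torques, N m; "tool_pos": TCP position; "ee_rot": TCP orientation; "contact_force": force on the tool from outside, world axes, zero at the start; "wrist_torque": the same for the moment, N m; "width": finger opening in m.
Only numpy, scipy, OpenCV 4.12 (cv2) and the standard library are available. Lean on these libraries where they do the work, as an engineer would, in place of code of your own. Each camera call takes 0.05 s, during which the arm holds its last target. There are 200 camera calls.

### The job

Get the pine frame bars ready to be trimmed together: crank the small grey vise open, lift out the loose wooden wedge and lay it on the bench well clear of the vise, then pile all the loose bars that lie on the bench (not those in the wooden jig) flat on the vise bed across the slide, centred between the sides, one squarely on top of another with edges and ends flush. When the whole pile stands, crank the vise closed so that the jaw grips it firmly, and leave the green tape roll where it is.

Things in the scene. Friction and masses are not known exactly. Their poses are not given: they have to be found in the camera images.
- vise: Small grey machine vise fixed to the bench, 275 mm long (x), 130 wide (y). Origin on the bench below the middle of the bed; x points from the crank end (robot's side) to the fixed jaw, z up. Bed top 75.5 mm up. Fixed jaw's face at x=+52.5 mm; moving jaw's face at 52.5 mm minus the opening. Jaws 118 mm wide (y), rising 45 mm over the bed; moving jaw 28 mm thick, fixed 44
- bed (a point): Point on top of the bed, at vise x = 0, y = 0, z = 75.5 mm, with the vise's axes: the middle of the bed, where the bars are piled (midway between the jaws when the opening is 105 mm)
- vise_jaw (a joint): Jaw opening in m: 0 when the jaw faces touch, 0.107 fully open, where it stops. Starts at about 0.063 to 0.073. It is moved by the crank alone, 20 mm a turn, and stays where it is left. With a 35 mm wide bar gripped it reads about 0.035
- vise_crank (a joint): Crank angle in rad = opening / 0.0031831 (m per rad). A positive turn opens the vise: anticlockwise as the robot sees the crank end. At angle a the handle is at vise y = +36 sin(a) mm, z = 62 + 36 cos(a) mm (straight up at 0). Turning needs about 0.2 N m (6 N at the handle); once the jaw bears on the pile the force rises steeply within a few tenths of a radian
- crank_axis (a point): Point on the crank's axis in the plane in which the handle is gripped: vise x = -176 mm, y = 0, 62 mm above the bench. The axis lies along the vise's x
- crank_grip (a point): Middle of the black handle: a freely spinning round sleeve, 17 mm in diameter and 66 mm long, parallel to the crank axis at 36 mm radius, on the robot's side of the crank arm. Pinch it from above with the fingers closing along the vise's y and carry it round the circle about crank_axis
- wedge: Loose wooden wedge, 28 mm wide (x), 110 mm long (y), 6 mm thick at its -y end rising to 24 at its +y end, about 15 in the middle. Lies on the vise bed between the jaws at the start, along the vise's y. Origin: centre of its underside, z up. The bench strip in front of the wooden jig, round x = 0.405, y = -0.07, is free to lay it on
- bar_0: Pine bar, 35 mm wide (x), 232 mm long (y), 10 mm thick, all bars alike; origin at the centre of its underside, z up. Lies flat on the bench at the start; absent (None) in some starts. In the pile its y axis lies along the vise's y, either way round
- bar_1: Pine bar, 35 mm wide (x), 232 mm long (y), 10 mm thick, all bars alike; origin at the centre of its underside, z up. Lies flat on the bench at the start; absent (None) in some starts. In the pile its y axis lies along the vise's y, either way round
- bar_2: Pine bar, 35 mm wide (x), 232 mm long (y), 10 mm thick, all bars alike; origin at the centre of its underside, z up. Lies flat on the bench at the start; absent (None) in some starts. In the pile its y axis lies along the vise's y, either way round
- bar_3: Pine bar, 35 mm wide (x), 232 mm long (y), 10 mm thick, all bars alike; origin at the centre of its underside, z up. Lies flat on the bench at the start; absent (None) in some starts. In the pile its y axis lies along the vise's y, either way round
- tape_roll: Bystander: green tape roll, 104 mm across, 24 mm high, lying on the bench; leave it alone

How it is judged:
On the way, in this order (a step that is already met when the one before it is completed fails the run):
1. the wedge lies on the bench, its centre more than 16 cm from the middle of the vise (horizontal distance between wedge and vise above 0.16 m and height (world z) of wedge between -0.02 and 0.02 m), for 0.2 s.
2. all the bars lie in one square pile on the vise bed, with the jaw still clear (opening over 45 mm) (z of bar_0 in the frame of bed between -0.003 and 0.034 m and angle between each of bar_0, bar_1, bar_2, bar_3's own z axis and vertical below 0.06 rad and y of bar_0 in the frame of bed between -0.02 and 0.02 m and x of bar_0 in the frame of bed between -0.053 and 0.053 m and angle between the y axis of each of bar_0, bar_1, bar_2, bar_3 and the y axis of vise, either way round below 0.15 rad and linear speed of each of bar_0, bar_1, bar_2, bar_3 below 0.02 m/s and horizontal distance between bar_0 and bar_1 below 0.009 m and angle between the y axis of bar_0 and the y axis of bar_1, either way round below 0.06 rad and horizontal distance between each of bar_0, bar_1 and bar_2 below 0.009 m and angle between the y axis of each of bar_0, bar_1 and the y axis of bar_2, either way round below 0.06 rad and horizontal distance between each of bar_0, bar_1, bar_2 and bar_3 below 0.009 m and angle between the y axis of each of bar_0, bar_1, bar_2 and the y axis of bar_3, either way round below 0.06 rad and z of bar_1 in the frame of bed between -0.003 and 0.034 m and y of bar_1 in the frame of bed between -0.02 and 0.02 m and x of bar_1 in the frame of bed between -0.053 and 0.053 m and z of bar_2 in the frame of bed between -0.003 and 0.034 m and y of bar_2 in the frame of bed between -0.02 and 0.02 m and x of bar_2 in the frame of bed between -0.053 and 0.053 m and z of bar_3 in the frame of bed between -0.003 and 0.034 m and y of bar_3 in the frame of bed between -0.02 and 0.02 m and x of bar_3 in the frame of bed between -0.053 and 0.053 m and value of joint vise_jaw above 0.045 m), for 0.3 s.
At the end, for the whole second after the job is handed in: All present bars lie flat in one pile across the vise bed within 20 mm of its middle, any two within 7 mm and 0.04 rad of each other, within 0.06 rad of the vise's y; jaw opening 31 to 38.5 mm, pressing with over 10 N; wedge on the bench over 16 cm from the vise's middle (all of step 1 and z of bar_0 in the frame of bed between -0.003 and 0.034 m and angle between each of bar_0, bar_1, bar_2, bar_3's own z axis and vertical below 0.06 rad and y of bar_0 in the frame of bed between -0.02 and 0.02 m and x of bar_0 in the frame of bed between -0.053 and 0.053 m and angle between the y axis of each of bar_0, bar_1, bar_2, bar_3 and the y axis of vise, either way round below 0.06 rad and linear speed of each of bar_0, bar_1, bar_2, bar_3 below 0.02 m/s and horizontal distance between bar_0 and bar_1 below 0.007 m and angle between the y axis of bar_0 and the y axis of bar_1, either way round below 0.04 rad and horizontal distance between each of bar_0, bar_1 and bar_2 below 0.007 m and angle between the y axis of each of bar_0, bar_1 and the y axis of bar_2, either way round below 0.04 rad and horizontal distance between each of bar_0, bar_1, bar_2 and bar_3 below 0.007 m and angle between the y axis of each of bar_0, bar_1, bar_2 and the y axis of bar_3, either way round below 0.04 rad and z of bar_1 in the frame of bed between -0.003 and 0.034 m and y of bar_1 in the frame of bed between -0.02 and 0.02 m and x of bar_1 in the frame of bed between -0.053 and 0.053 m and z of bar_2 in the frame of bed between -0.003 and 0.034 m and y of bar_2 in the frame of bed between -0.02 and 0.02 m and x of bar_2 in the frame of bed between -0.053 and 0.053 m and z of bar_3 in the frame of bed between -0.003 and 0.034 m and y of bar_3 in the frame of bed between -0.02 and 0.02 m and x of bar_3 in the frame of bed between -0.053 and 0.053 m and value of joint vise_jaw between 0.031 and 0.0385 m and contact force between vise_jaw and anything else above 10 N); the robot touches nothing.
It fails at once if the tape roll is moved by more than 3 cm (distance of tape_roll from where it was at the start of the episode above 0.03 m).
Of bar_0, bar_1, bar_2, bar_3 only 3 to 4 are there at a start; the rules pass over those that are not, and their reading is None.
At some moment in a run one of bar_2 may be knocked a few centimetres aside while the robot is not near it.
Once in a run the grip may slacken for a moment while it holds something.
It also fails if it takes over 210 s, if anything falls off the work surface, if the arm or the gripper's body presses on something with over 40 N, if the wrist force passes 120 N, or if a joint passes its speed limit or range.

## Working session

There is one attempt and no reset: what is moved stays moved. The work goes in short steps, Python scripts to look and compute and a shell command to move; the robot and the scene stay as the last step left them, time stands still between calls to the robot, and variables do not carry over. Pictures are saved under pics/ and viewed, about 12 in all and at most 16, crops included, and the job is handed in when it is done.

```bash
ls; mkdir -p pics; python3 - <<'E'
from plant import arm
import cv2
o=arm.get_obs(); print({k:o[k] for k in('t','tool_pos','ee_rot','width')}, arm.grasp_offset)
for n in('scene','top'):
    im=arm.capture(n); cv2.imwrite(f'pics/{n}0.png',cv2.cvtColor(im,cv2.COLOR_RGB2BGR)); print(n,arm.get_calibration(n))
print(arm.get_calibration('wrist'))
E
```

```text
pics
{'t': 0.0, 'tool_pos': array([0.17242357, 0.65191786, 0.22994997]), 'ee_rot': array([[-9.66706778e-01,  2.55884981e-01, -9.39399566e-04],
       [ 2.55886462e-01,  9.66704405e-01, -2.17084924e-03],
       [ 3.52633983e-04, -2.33895430e-03, -9.99997202e-01]]), 'width': 0.08561792108642773} -0.0187
scene {'fx': 407.4565961236397, 'fy': 407.4565961236397, 'cx': 279.4277226144881, 'cy': 213.20940317126426, 'dist_coeffs': array([-0.12532978,  0.        ,  0.        ,  0.        ,  0.        ]), 'rvec': array([ 1.97159323, -0.47733341,  0.31178883]), 'tvec': array([-0.44048479,  0.24631162,  0.99424306])}
top {'fx': 415.374689861701, 'fy': 415.374689861701, 'cx': 283.98004331341724, 'cy': 212.43669070201847, 'dist_coeffs': array([0.01754725, 0.        , 0.        , 0.        , 0.        ]), 'rvec': array([ 2.11794587, -2.13519861,  0.22839135]), 'tvec': array([0.10210144, 0.55169751, 1.19005053])}
{'fx': 308.66295106133083, 'fy': 308.66295106133083, 'cx': 280.06415918075425, 'cy': 210.2000331189679, 'dist_coeffs': array([-0.03550545,  0.        ,  0.        ,  0.        ,  0.        ]), 'tool_from_camera': array([[ 9.32914690e-04, -9.63849908e-01, -2.66444150e-01,
         6.58801497e-02],
       [ 9.99999554e-01,  8.59501033e-04,  3.92143278e-04,
        -4.81682275e-04],
       [-1.48958240e-04, -2.66444397e-01,  9.63850279e-01,
        -1.42280857e-01],
       [ 0.00000000e+00,  0.00000000e+00,  0.00000000e+00,
         1.00000000e+00]])}
```

View pics/top0.png

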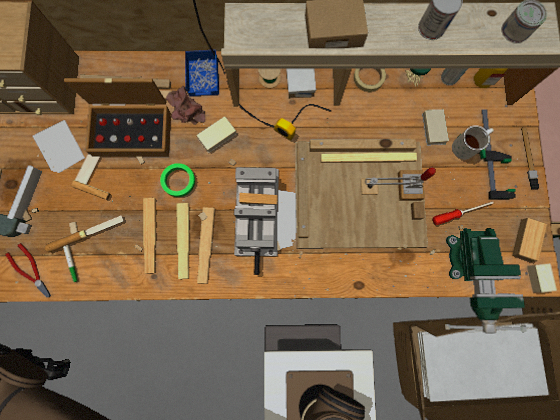

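View pics/scene0.png

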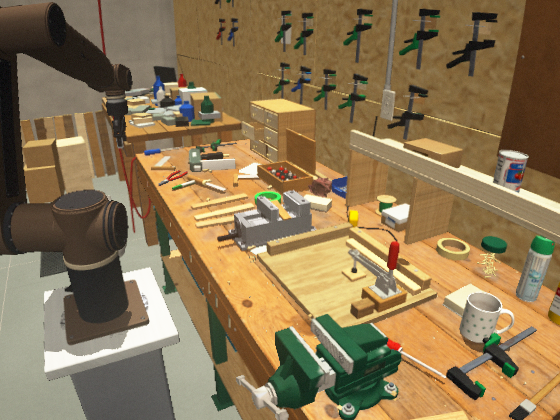

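The top view shows the vise at about (257,210), with the crank at (258,262) and the wedge at (258,199). Three bars lie to its left at (150,235), (183,240) and (205,245), and the tape roll is at (178,180). I'll measure these next.

```bash
cat > h.py <<'E'
import numpy as np, cv2
from plant import arm
def cam(n,obs=None):
    c=arm.get_calibration(n); K=np.array([[c['fx'],0,c['cx']],[0,c['fy'],c['cy']],[0,0,1]])
    if n=='wrist':
        T=np.eye(4); T[:3,:3]=obs['ee_rot']; T[:3,3]=obs['tool_pos']; T=T@c['tool_from_camera']; R=T[:3,:3]; C=T[:3,3]
    else:
        R=cv2.Rodrigues(c['rvec'])[0].T; C=-R@c['tvec']
    return K,c['dist_coeffs'],R,C
def ray(uv,z,n='top',obs=None):
    K,d,R,C=cam(n,obs); p=cv2.undistortPoints(np.float64(uv).reshape(-1,1,2),K,d).reshape(-1,2)
    w=np.c_[p,np.ones(len(p))]@R.T
    return C+w*((z-C[2])/w[:,2])[:,None]
def proj(P,n='top',obs=None):
    K,d,R,C=cam(n,obs); r=cv2.Rodrigues(R.T)[0]
    return cv2.projectPoints(np.float64(P).reshape(-1,1,3),r,-R.T@C,K,d)[0].reshape(-1,2)
def shot(n,name):
    o=arm.get_obs(); im=arm.capture(n)[:,:,::-1].copy(); cv2.imwrite(f'pics/{name}.png',im); return o,im
def go(p,yaw=None):
    "shift to world TCP p, and turn so that tool y axis lies at world angle yaw (mod pi)"
    o=arm.get_obs(); R=o['ee_rot']; s=R.T@(np.array(p)-o['tool_pos'])*1000
    t=0
    if yaw is not None:
        cur=np.arctan2(R[1,1],R[0,1]); t=-((yaw-cur+np.pi/2)%np.pi-np.pi/2)
    print('go x,y,z mm',s.round(1),'turn',round(t,3),'| j6',o['joints'][5].round(2),'t',round(o['t'],2))
E
python3 - <<'E'
from h import *
im=cv2.imread('pics/top0.png'); hsv=cv2.cvtColor(im,cv2.COLOR_BGR2HSV)
for p in [(150,235),(183,240),(205,245),(257,199),(100,260)]: print(p,hsv[p[1],p[0]])
big=cv2.resize(im[150:300,120:320],None,fx=4,fy=4,interpolation=cv2.INTER_CUBIC); cv2.imwrite('pics/crop1.png',big)
print('cam',cam('top')[3])
print(ray([(150,235),(183,240),(205,245)],0.01), ray([(257,199)],.09),ray([(178,180)],.024))
# vise base-corners guess
print(ray([(236,168),(277,168),(236,255),(277,255)],.12))
E
```

```text
(150, 235) [ 17 139 203]
(183, 240) [ 26  98 204]
(205, 245) [ 19 114 206]
(257, 199) [ 16 159 199]
(100, 260) [ 15 144 175]
cam [0.31063421 0.12113456 1.27273246]
[[0.49368613 0.50535122 0.01      ]
 [0.47754846 0.40497255 0.01      ]
 [0.46171491 0.33790856 0.01      ]] [[0.58571451 0.17668884 0.09      ]] [[0.66278187 0.42416472 0.024     ]]
[[0.67080816 0.23601069 0.12      ]
 [0.67031764 0.1177953  0.12      ]
 [0.42008016 0.2328486  0.12      ]
 [0.41912496 0.11943991 0.12      ]]
```

View pics/crop1.png

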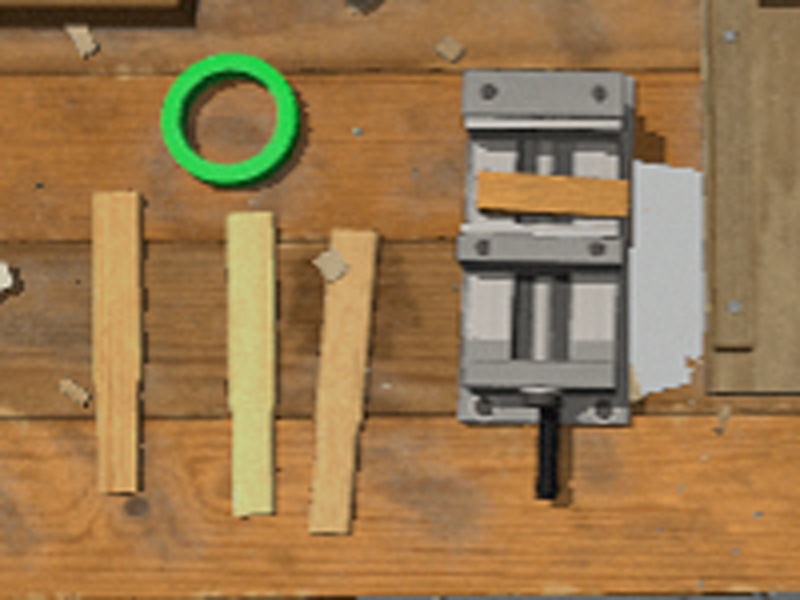

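```bash
python3 - <<'E'
from h import *
go((.45,.25,.30),np.pi/2)
E
```

```text
go x,y,z mm [-371.1 -317.7  -69.4] turn -0.259 | j6 -0.15 t 0.1
```

```bash
python3 -m crank '[{"x":-46,"y":-40,"z":-9},{"x":-92,"y":-80,"z":-18},{"x":-138,"y":-120,"z":-27},{"x":-184,"y":-160,"z":-36},{"x":-230,"y":-200,"z":-45}]' 1; python3 -m crank '[{"x":-46,"y":-40,"z":-9,"turn":-0.1},{"x":-92,"y":-80,"z":-18,"turn":-0.2},{"x":-138,"y":-118,"z":-24,"turn":-0.26},{"x":-141,"y":-118,"z":-24,"turn":-0.26},{"x":-141,"y":-118,"z":-24,"turn":-0.26}]'; python3 - <<'E'
from h import *
shot('wrist','w1')
go((.45,.25,.30),np.pi/2)
E
```

```text
t: 0.72
tool_pos: [0.2786, 0.5018, 0.254]
ee_rot: [[-1.0, 0.0, -0.001], [0.0, 1.0, -0.002], [0.001, -0.002, -1.0]]
contact_force: [0.0, 0.3, -0.4]
width: 0.0856
go x,y,z mm [-171.5 -252.6  -45.9] turn 0.001 | j6 -0.68 t 0.78$[0]: bad value
```

View pics/w1.png

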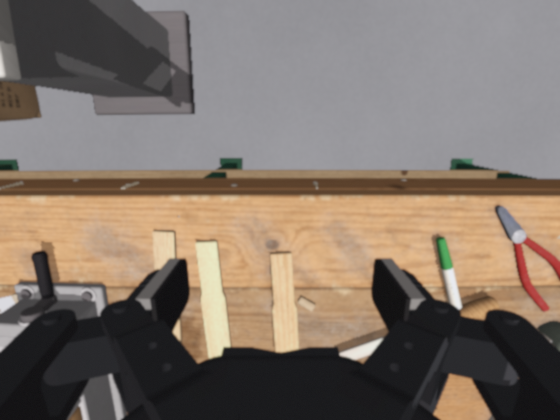

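The call with rows lacking "turn" was refused, so I'll include it from now on. The wrist view shows the gripper body across the bottom of the frame, so useful targets have to sit on the robot side of the tool. I'll move nearer the vise.

```bash
python3 -m crank '[{"x":-40,"y":-45,"z":-9,"turn":0},{"x":-80,"y":-90,"z":-18,"turn":0},{"x":-120,"y":-135,"z":-27,"turn":0},{"x":-160,"y":-180,"z":-36,"turn":0},{"x":-200,"y":-225,"z":-45,"turn":0}]' 1.0; python3 -m crank '[{"x":-30,"y":-45,"z":-10,"turn":0},{"x":-60,"y":-80,"z":-20,"turn":0},{"x":-90,"y":-80,"z":-20,"turn":0},{"x":-90,"y":-80,"z":-20,"turn":0},{"x":-90,"y":-80,"z":-20,"turn":0}]' - | head -2; python3 - <<'E'
from h import *
shot('wrist','w2')
E
```

```text
t: 1.4
tool_pos: [0.479, 0.2777, 0.2989]
ee_rot: [[-1.0, -0.004, -0.002], [-0.004, 1.0, -0.002], [0.002, -0.002, -1.0]]
contact_force: [0.2, -0.2, -0.2]
width: 0.0852
t: 2.02
tool_pos: [0.5685, 0.1994, 0.318]
```

View pics/w2.png

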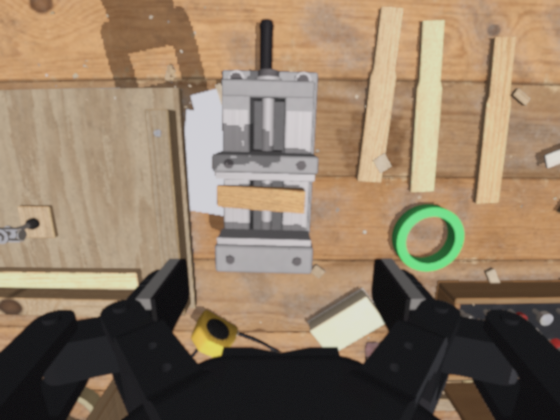

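The view shows the whole vise: handle at (266,20-72), moving jaw top at rows 153-175, wedge at (262,198), fixed jaw at rows 237-272. The three bars are at (380,95), (428,105) and (495,120). I'll zoom in for the corners.

```bash
python3 - <<'E'
from h import *
o=arm.get_obs(); np.savez('w2.npz',**{k:o[k] for k in('tool_pos','ee_rot')})
im=cv2.imread('pics/w2.png')
z=lambda a:cv2.resize(a,None,fx=3,fy=3,interpolation=cv2.INTER_CUBIC)
A=z(im[10:150,205:335]);B=z(im[140:280,205:335]); cv2.imwrite('pics/crop2.png',np.hstack([A,B]))
hsv=cv2.cvtColor(im,cv2.COLOR_BGR2HSV)
m=((hsv[:,:,2]>195)&(hsv[:,:,1]>60)&(hsv[:,:,0]<35)).astype('uint8')*255
m[:,:345]=0;m[215:]=0
m=cv2.morphologyEx(m,cv2.MORPH_OPEN,np.ones((5,5)))
for c in cv2.findContours(m,0,2)[0]:
    if cv2.contourArea(c)<1000: continue
    (u,v),(w,h),a=cv2.minAreaRect(c); b=cv2.boxPoints(((u,v),(w,h),a)); P=ray(b,.01,'wrist',o)[:,:2]
    l=[np.linalg.norm(P[1]-P[0]),np.linalg.norm(P[2]-P[1])]; d=P[1]-P[0] if l[0]>l[1] else P[2]-P[1]
    print((round(u),round(v)),P.mean(0).round(4),np.round(l,4),'ang',np.degrees(np.arctan2(d[1],d[0]))%180)
cv2.imwrite('pics/m.png',m)
E
```

```text
(460, 46) [0.3954 0.4395] [0.0799 0.0482] ang 3.748860611648894
(521, 107) [0.4809 0.5425] [0.2711 0.0966] ang 1.615706791437276
(402, 90) [0.4601 0.3685] [0.1514 0.2423] ang 8.22398080608286
```

View pics/crop2.png

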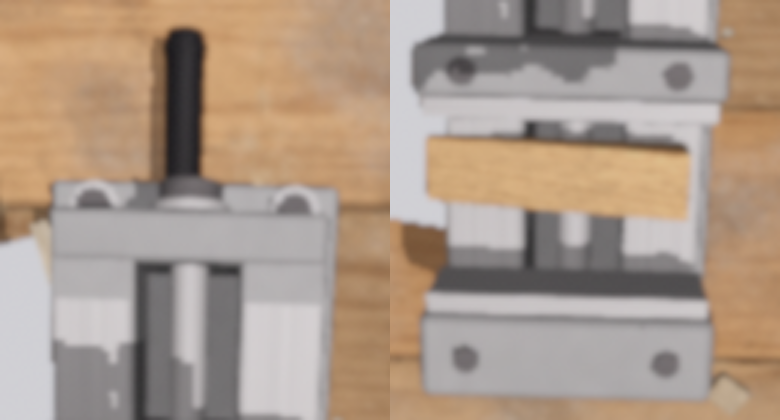

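```bash
python3 - <<'E'
from h import *
o=dict(np.load('w2.npz'))
f=lambda pts,z:print(np.round(ray([((x-(390 if x>390 else 0))/3+205-.3,y/3+(140 if x>390 else 10)-.3) for x,y in pts],z,'wrist',o),4).tolist())
print('fixed face L,R; far L,R');f([(427,293),(706,300),(425,393),(712,396)],.1205)
print('moving face');f([(420,113),(718,122)],.1205)
print('moving near');f([(415,42),(727,50)],.1205)
print('wedge');f([(427,137),(427,196)],.0815);f([(688,150),(686,218)],.0995)
for z in(.026,.035,.06):f([(184,30),(185,180)],z)
g=lambda p:np.array(p,float)
for n,c in dict(A=[(383,8),(403,9),(381,182),(359,180)],B=[(422,21),(444,21),(434,191),(411,191)],C=[(495,38),(515,38),(499,203),(476,202)]).items():
    P=ray(c,.01,'wrist',o)[:,:2]; d=P[[2,3]].mean(0)-P[[0,1]].mean(0)
    print(n,P.mean(0).round(4),'len',np.linalg.norm(d).round(4),'ang',np.degrees(np.arctan2(d[1],d[0])).round(2))
# wider end (bar width) for top cam
E
```

```text
fixed face L,R; far L,R
[[0.6291, 0.1247, 0.1205], [0.6312, 0.2339, 0.1205], [0.6721, 0.1218, 0.1205], [0.6724, 0.2377, 0.1205]]
moving face
[[0.5582, 0.1255, 0.1205], [0.5609, 0.2361, 0.1205]]
moving near
[[0.5322, 0.1249, 0.1205], [0.5343, 0.2384, 0.1205]]
wedge
[[0.5746, 0.1195, 0.0815], [0.6, 0.1184, 0.0815]]
[[0.5758, 0.2269, 0.0995], [0.6038, 0.2268, 0.0995]]
[[0.3717, 0.179, 0.026], [0.431, 0.1793, 0.026]]
[[0.3744, 0.1794, 0.035], [0.4325, 0.1797, 0.035]]
[[0.382, 0.1806, 0.06], [0.4367, 0.1808, 0.06]]
A [0.4656 0.3378] len 0.229 ang -3.25
B [0.4796 0.4054] len 0.2298 ang 3.2
C [0.4969 0.5079] len 0.2291 ang 3.68
```

```bash
python3 - <<'E'
from h import *
go((.394,.179,.12),np.radians(89.4))
E
```

```text
go x,y,z mm [173.8 -19.  198.9] turn 0.016 | j6 -1.41 t 2.08
```

```bash
python3 -m crank '[{"x":45,"y":-5,"z":40,"turn":0.016},{"x":90,"y":-10,"z":80,"turn":0.016},{"x":130,"y":-15,"z":125,"turn":0.016},{"x":165,"y":-19,"z":170,"turn":0.016},{"x":174,"y":-19,"z":199,"turn":0.016}]' 1.0 >/dev/null; python3 -m crank '[{"x":0,"y":0,"z":0,"turn":0},{"x":0,"y":0,"z":20,"turn":0},{"x":0,"y":0,"z":20,"turn":0},{"x":0,"y":0,"z":20,"turn":0},{"x":0,"y":0,"z":20,"turn":0}]'; python3 - <<'E'
from h import *
go((.394,.179,.007),np.radians(89.4))
shot('wrist','w3')
E
```

```text
t: 3.32
tool_pos: [0.3903, 0.1795, 0.0987]
ee_rot: [[-1.0, 0.008, -0.005], [0.008, 1.0, -0.002], [0.005, -0.002, -1.0]]
contact_force: [-1.0, -0.8, 0.6]
width: 0.0857
go x,y,z mm [-4.2 -0.3 91.6] turn 0.003 | j6 -1.37 t 3.33
```

View pics/w3.png

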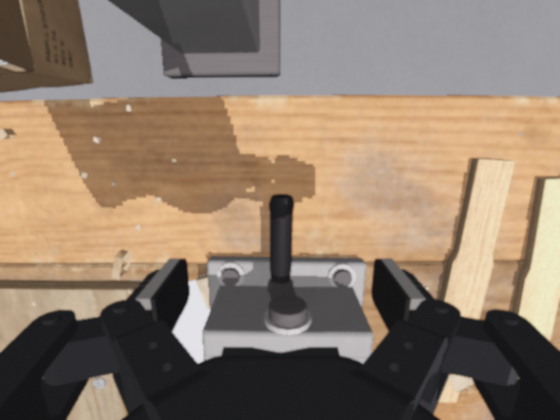

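```bash
python3 -m crank '[{"x":-4,"y":0.5,"z":30,"turn":0.01},{"x":-4,"y":0.5,"z":60,"turn":0.01},{"x":-4,"y":0.5,"z":85,"turn":0.01},{"x":-4,"y":0.5,"z":91,"turn":0.01},{"x":-4,"y":0.5,"z":91,"turn":0.01}]' 1.0; python3 -m crank '[{"x":0,"y":0,"z":0,"turn":0},{"x":0,"y":0,"z":0,"turn":0},{"x":0,"y":0,"z":0,"turn":0},{"x":0,"y":0,"z":0,"turn":0},{"x":0,"y":0,"z":0,"turn":0}]' 0.0
```

```text
t: 4.0
tool_pos: [0.394, 0.1797, 0.0078]
ee_rot: [[-1.0, 0.018, -0.005], [0.018, 1.0, -0.002], [0.005, -0.002, -1.0]]
contact_force: [0.3, -0.2, 0.3]
width: 0.0854
t: 4.62
tool_pos: [0.3942, 0.1799, 0.0082]
ee_rot: [[-1.0, 0.018, -0.005], [0.018, 1.0, -0.002], [0.005, -0.002, -1.0]]
contact_force: [-1.1, 0.1, 3.3]
width: 0.0148
```

```bash
python3 -m crank '[{"x":0,"y":-20,"z":-9,"turn":0},{"x":0,"y":-31,"z":-28.5,"turn":0},{"x":0,"y":-29,"z":-50.5,"turn":0},{"x":0,"y":-14,"z":-67,"turn":0},{"x":0,"y":8,"z":-71.5,"turn":0}]'
```

```text
t: 5.25
tool_pos: [0.3943, 0.1863, 0.0803]
ee_rot: [[-1.0, 0.018, -0.007], [0.018, 1.0, -0.007], [0.006, -0.007, -1.0]]
contact_force: [1.5, -7.1, -8.2]
width: 0.0152
```

```bash
python3 -m crank '[{"x":0,"y":20,"z":9,"turn":0},{"x":0,"y":31,"z":28.5,"turn":0},{"x":0,"y":29,"z":50.5,"turn":0},{"x":0,"y":14,"z":67,"turn":0},{"x":0,"y":-7,"z":72,"turn":0}]';python3 -m crank '[{"x":0,"y":-20,"z":-9,"turn":0},{"x":0,"y":-31,"z":-28.5,"turn":0},{"x":0,"y":-29,"z":-50.5,"turn":0},{"x":0,"y":-14,"z":-67,"turn":0},{"x":0,"y":8,"z":-71.5,"turn":0}]'
```

```text
t: 5.88
tool_pos: [0.3943, 0.1803, 0.0076]
ee_rot: [[-1.0, 0.018, -0.003], [0.018, 1.0, -0.003], [0.003, -0.003, -1.0]]
contact_force: [-1.5, 8.9, 13.1]
width: 0.0152
t: 6.5
tool_pos: [0.3943, 0.1866, 0.0802]
ee_rot: [[-1.0, 0.017, -0.006], [0.017, 1.0, -0.009], [0.006, -0.009, -1.0]]
contact_force: [0.8, -7.3, -7.2]
width: 0.0148
```

```bash
python3 -m crank '[{"x":0,"y":0,"z":0,"turn":0},{"x":0,"y":0,"z":0,"turn":0},{"x":0,"y":0,"z":-25,"turn":0},{"x":0,"y":0,"z":-70,"turn":0},{"x":0,"y":0,"z":-120,"turn":0}]' 1.0; python3 -m crank '[{"x":0,"y":0,"z":0,"turn":0.18},{"x":-40,"y":-3,"z":0,"turn":0.36},{"x":-80,"y":-8,"z":0,"turn":0.54},{"x":-100,"y":-12,"z":0,"turn":0.72},{"x":-100,"y":-12,"z":0,"turn":0.90}]' 0.6;python3 - <<'E'
from h import *
o,im=shot('wrist','w4')
go((.588,.175,.13),np.radians(-1.2))
E
```

```text
t: 7.12
tool_pos: [0.3943, 0.1872, 0.2003]
ee_rot: [[-1.0, 0.018, -0.008], [0.018, 1.0, -0.009], [0.008, -0.01, -1.0]]
contact_force: [0.8, -1.4, -1.0]
width: 0.0853
t: 7.75
tool_pos: [0.4953, 0.1724, 0.1988]
ee_rot: [[-0.601, 0.799, -0.009], [0.799, 0.601, -0.009], [-0.002, -0.013, -1.0]]
contact_force: [-0.6, 0.4, 0.2]
width: 0.0513
go x,y,z mm [-53.9  77.2  67.7] turn 0.663 | j6 -0.49 t 7.8
```

```bash
python3 -m crank '[{"x":-15,"y":20,"z":0,"turn":0.18},{"x":-30,"y":40,"z":0,"turn":0.36},{"x":-45,"y":65,"z":0,"turn":0.54},{"x":-54,"y":77,"z":20,"turn":0.66},{"x":-54,"y":77,"z":50,"turn":0.663}]' 0.6;python3 - <<'E'
from h import *
o,im=shot('wrist','w5')
go((.588,.175,.077),np.radians(-1.2))
E
```

```text
t: 8.43
tool_pos: [0.5898, 0.1746, 0.1479]
ee_rot: [[0.02, 1.0, -0.007], [1.0, -0.02, -0.009], [-0.009, -0.007, -1.0]]
contact_force: [0.0, 0.5, -0.3]
width: 0.0511
go x,y,z mm [ 1.6  3.2 64.8] turn 0.001 | j6 0.15 t 8.47
```

View pics/w5.png

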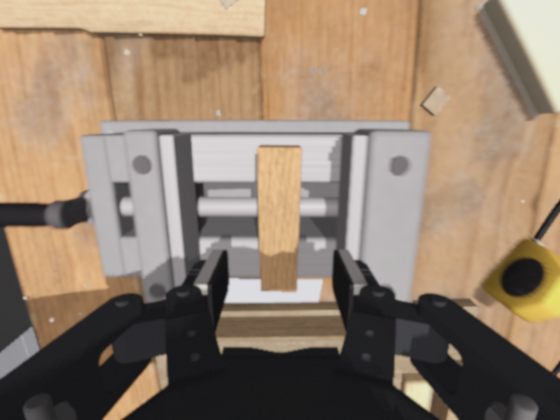

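The wedge is centred between the fingers, from (262-300) at its near end to about (280,290). I'll compute its centre and the jaw faces from this view.

```bash
python3 - <<'E'
from h import *
o=arm.get_obs()
print(ray([(259,147),(301,147)],.0995,'wrist',o)[:,:2],ray([(262,291),(296,291)],.0815,'wrist',o)[:,:2])
print('faces',ray([(180,135),(191,275),(349,137),(337,250)],.1205,'wrist',o)[:,:2])
go((.589,.175,.077))
E
```

```text
[[0.57526953 0.22806758]
 [0.59990476 0.22763841]] [[0.57197672 0.12213397]
 [0.59709114 0.12192664]]
faces [[0.53621609 0.2366512 ]
 [0.5340164  0.15620647]
 [0.6235747  0.23399148]
 [0.61938768 0.17129016]]
go x,y,z mm [ 1.7  4.2 64.8] turn 0 | j6 0.15 t 8.47
```

```bash
python3 - <<'E'
from h import *
im=cv2.imread('pics/w5.png'); o=arm.get_obs(); print(o['tool_pos'],o['t'])
for v in(150,250): print(v,[int(x) for x in cv2.cvtColor(im,6)[v,130:440:3]])
hsv=cv2.cvtColor(im,40)
print([int(x) for x in hsv[180,250:312,1]])
E
```

```text
[0.5858283  0.17408098 0.1418606 ] 8.475
150 [183, 183, 183, 184, 185, 185, 185, 185, 174, 144, 161, 211, 214, 215, 205, 113, 81, 80, 80, 79, 92, 205, 214, 214, 213, 213, 213, 213, 212, 212, 212, 212, 212, 212, 212, 212, 212, 212, 212, 212, 212, 211, 200, 198, 197, 190, 195, 185, 196, 190, 189, 187, 182, 193, 186, 200, 199, 194, 210, 211, 211, 211, 210, 210, 210, 210, 209, 183, 142, 141, 121, 76, 73, 76, 159, 209, 213, 213, 201, 152, 150, 175, 186, 187, 186, 186, 186, 185, 185, 186, 185, 185, 185, 184, 184, 184, 183, 183, 180, 172, 164, 165, 168, 169]
250 [184, 183, 181, 174, 182, 184, 185, 184, 184, 185, 186, 183, 164, 130, 200, 209, 210, 205, 117, 83, 81, 81, 82, 137, 208, 187, 143, 133, 117, 117, 115, 84, 91, 140, 141, 141, 141, 141, 141, 141, 142, 143, 147, 150, 173, 189, 184, 188, 187, 189, 177, 177, 184, 180, 177, 134, 129, 140, 140, 139, 140, 144, 172, 157, 141, 140, 139, 138, 87, 56, 101, 105, 126, 187, 208, 208, 179, 140, 167, 181, 184, 184, 185, 185, 185, 184, 184, 184, 183, 183, 183, 183, 182, 183, 179, 170, 161, 164, 167, 166, 169, 174, 175, 176]
[5, 5, 5, 5, 4, 8, 26, 67, 90, 94, 93, 93, 97, 100, 99, 97, 95, 96, 97, 99, 98, 97, 96, 97, 97, 96, 95, 95, 97, 98, 100, 101, 101, 99, 97, 96, 97, 99, 102, 101, 97, 94, 93, 94, 96, 98, 97, 96, 94, 87, 65, 33, 11, 7, 5, 5, 5, 7, 7, 5, 7, 5]
```

```bash
python3 - <<'E'
from h import *
go((.588,.175,.077),np.radians(-1.2))
E
```

```text
go x,y,z mm [ 1.6  3.2 64.8] turn 0.001 | j6 0.15 t 8.47
```

```bash
python3 -m crank '[{"x":1.6,"y":3,"z":20,"turn":0},{"x":1.6,"y":3,"z":45,"turn":0},{"x":1.6,"y":3,"z":60,"turn":0},{"x":1.6,"y":3,"z":64,"turn":0},{"x":1.6,"y":3,"z":64,"turn":0}]' 0.6; python3 -m crank '[{"x":0,"y":0,"z":0,"turn":0},{"x":0,"y":0,"z":0,"turn":0},{"x":0,"y":0,"z":0,"turn":0},{"x":0,"y":0,"z":0,"turn":0},{"x":0,"y":0,"z":0,"turn":0}]' 0.0
```

```text
t: 9.1
tool_pos: [0.5881, 0.175, 0.0782]
ee_rot: [[0.019, 1.0, -0.016], [1.0, -0.019, -0.01], [-0.01, -0.016, -1.0]]
contact_force: [-0.1, -0.3, 0.8]
width: 0.0513
t: 9.72
tool_pos: [0.5893, 0.1752, 0.0799]
ee_rot: [[0.019, 1.0, -0.013], [1.0, -0.019, -0.01], [-0.01, -0.013, -1.0]]
contact_force: [0.7, 0.3, 5.2]
width: 0.026
```

```bash
python3 -m crank '[{"x":0,"y":0,"z":-30,"turn":0},{"x":0,"y":0,"z":-80,"turn":0},{"x":0,"y":0,"z":-110,"turn":0},{"x":-45,"y":-30,"z":-110,"turn":0},{"x":-90,"y":-60,"z":-110,"turn":0}]'; python3 - <<'E'
from h import *
go((.42,-.075,.12),0)
E
```

```text
t: 10.35
tool_pos: [0.5281, 0.0868, 0.1914]
ee_rot: [[0.018, 1.0, -0.013], [1.0, -0.018, -0.01], [-0.01, -0.013, -1.0]]
contact_force: [-0.1, -1.1, -0.4]
width: 0.0261
go x,y,z mm [-162.9 -104.3   74.5] turn -0.018 | j6 -0.0 t 10.35
```

```bash
python3 -m crank '[{"x":-45,"y":-30,"z":0,"turn":-0.018},{"x":-95,"y":-60,"z":15,"turn":-0.018},{"x":-140,"y":-90,"z":30,"turn":-0.018},{"x":-163,"y":-104,"z":60,"turn":-0.018},{"x":-163,"y":-104,"z":75,"turn":-0.018}]'; python3 - <<'E'
from h import *
o,im=shot('top','t2'); cv2.imwrite('pics/t2c.png',cv2.resize(im[110:310,100:470],None,fx=2,fy=2,interpolation=cv2.INTER_CUBIC))
go((.42,-.075,.005),0)
E
```

```text
t: 10.98
tool_pos: [0.4183, -0.0756, 0.1175]
ee_rot: [[0.003, 1.0, -0.016], [1.0, -0.003, -0.009], [-0.009, -0.016, -1.0]]
contact_force: [-0.1, -0.1, -0.2]
width: 0.0265
go x,y,z mm [  0.4   4.  111.1] turn -0.002 | j6 -0.4 t 11.03
```

View pics/t2c.png

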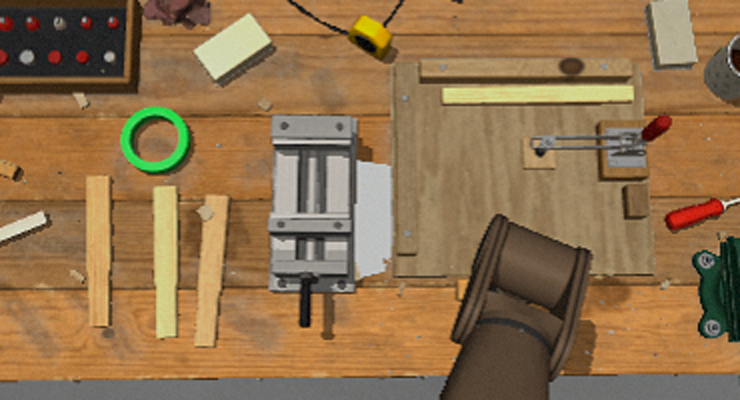

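The vise is now wide open and empty, bars, tape and jig are unchanged, and the jig's front edge is at about x=0.453. I'll set the wedge down in front of it.

```bash
python3 -m crank '[{"x":0,"y":-1,"z":40,"turn":0},{"x":0,"y":-2,"z":80,"turn":0},{"x":0,"y":-3,"z":105,"turn":0},{"x":0,"y":-3,"z":111,"turn":0},{"x":0,"y":-3,"z":111,"turn":0}]';python3 -m crank '[{"x":0,"y":0,"z":0,"turn":0},{"x":0,"y":0,"z":0,"turn":0},{"x":0,"y":0,"z":0,"turn":0},{"x":0,"y":0,"z":-15,"turn":0},{"x":0,"y":0,"z":-50,"turn":0}]' 0.45; python3 -m crank '[{"x":10,"y":0,"z":-60,"turn":0},{"x":50,"y":5,"z":-100,"turn":0},{"x":100,"y":10,"z":-130,"turn":0},{"x":150,"y":18,"z":-150,"turn":0},{"x":200,"y":25,"z":-150,"turn":0}]' 0.6;python3 - <<'E'
from h import *
go((.45,.3378,.18),np.radians(-3.2))
E
```

```text
t: 11.65
tool_pos: [0.4142, -0.0748, 0.0059]
ee_rot: [[0.0, 1.0, -0.018], [1.0, -0.001, -0.007], [-0.007, -0.018, -1.0]]
contact_force: [-0.0, -0.3, -0.3]
width: 0.0258
t: 12.28
tool_pos: [0.4138, -0.074, 0.0559]
ee_rot: [[0.001, 1.0, -0.021], [1.0, -0.001, -0.006], [-0.006, -0.021, -1.0]]
contact_force: [-0.4, -0.1, 0.9]
width: 0.0387
t: 12.9
tool_pos: [0.4435, 0.1286, 0.2081]
ee_rot: [[0.001, 1.0, -0.014], [1.0, -0.001, -0.005], [-0.006, -0.014, -1.0]]
contact_force: [1.0, 0.5, 0.9]
width: 0.0509
go x,y,z mm [209.4   6.6  26.8] turn 0.055 | j6 0.07 t 12.9
```

```bash
python3 -m crank '[{"x":40,"y":4,"z":0,"turn":-0.18},{"x":80,"y":8,"z":0,"turn":-0.36},{"x":120,"y":12,"z":0,"turn":-0.54},{"x":160,"y":18,"z":0,"turn":-0.72},{"x":209,"y":22,"z":0,"turn":-0.9}]' 0.55;python3 -m crank '[{"x":0,"y":0,"z":10,"turn":-0.18},{"x":0,"y":0,"z":20,"turn":-0.36},{"x":0,"y":0,"z":20,"turn":-0.54},{"x":0,"y":0,"z":20,"turn":-0.62},{"x":0,"y":0,"z":20,"turn":-0.62}]' 0.55;python3 - <<'E'
from h import *
o,im=shot('wrist','w6'); print(o['tool_pos'],o['ee_rot'][:,2])
np.savez('w6.npz',tool_pos=o['tool_pos'],ee_rot=o['ee_rot'])
go((.4656,.3378,.06),np.radians(86.75))
E
```

```text
t: 13.52
tool_pos: [0.4659, 0.3386, 0.2079]
ee_rot: [[-0.786, 0.618, -0.013], [0.618, 0.786, -0.005], [0.007, -0.012, -1.0]]
contact_force: [0.2, 0.3, 0.5]
width: 0.0471
t: 14.15
tool_pos: [0.4657, 0.3385, 0.1889]
ee_rot: [[-0.999, 0.048, -0.012], [0.048, 0.999, -0.005], [0.012, -0.005, -1.0]]
contact_force: [0.3, 0.4, -0.3]
width: 0.0472
[0.46565722 0.33846251 0.18893288] [-0.01195065 -0.00475243 -0.99991729]
go x,y,z mm [ -1.4   0.  128.8] turn 0.009 | j6 -1.07 t 14.2
```

View pics/w6.png

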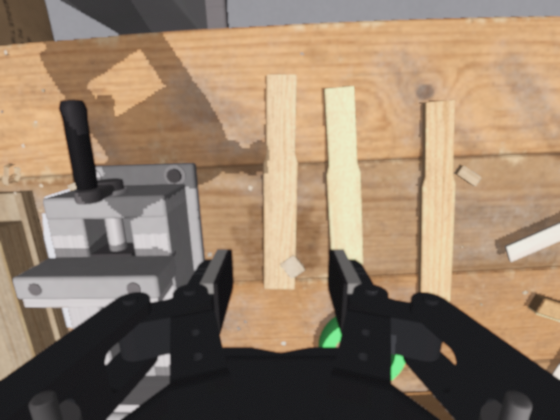

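```bash
python3 - <<'E'
from h import *
o=dict(np.load('w6.npz'))
for n,c in dict(A=[(266.5,74.5),(295.5,74.5),(294,290),(264,289)],B=[(325.5,88),(354,87),(362,250),(333,250)],C=[(426,101),(454,100),(450,290),(420,290)]).items():
    P=ray(c,.01,'wrist',o)[:,:2]; d=P[[2,3]].mean(0)-P[[0,1]].mean(0)
    print(n,P.round(4).tolist(),P.mean(0).round(4),'len',np.linalg.norm(d).round(4),'ang',np.degrees(np.arctan2(d[1],d[0])).round(2))
E
```

```text
A [[0.3492, 0.3291], [0.3505, 0.3572], [0.5826, 0.3476], [0.5798, 0.3128]] [0.4655 0.3367] len 0.2317 ang -3.2
B [[0.3643, 0.3862], [0.3645, 0.4142], [0.5364, 0.4253], [0.5348, 0.3928]] [0.45   0.4047] len 0.1714 ang 2.96
C [[0.3804, 0.4863], [0.3804, 0.5146], [0.5918, 0.5302], [0.5898, 0.4946]] [0.4856 0.5064] len 0.2107 ang 3.24
```

```bash
python3 -m crank '[{"x":-1,"y":-0.5,"z":45,"turn":0.009},{"x":-2,"y":-1,"z":100,"turn":0.009},{"x":-2,"y":-1,"z":150,"turn":0.009},{"x":-2,"y":-1,"z":180,"turn":0.009},{"x":-2,"y":-1,"z":184,"turn":0.009}]' 0.55;python3 -m crank '[{"x":0,"y":0,"z":0,"turn":0},{"x":0,"y":0,"z":0,"turn":0},{"x":0,"y":0,"z":0,"turn":0},{"x":0,"y":0,"z":0,"turn":0},{"x":0,"y":0,"z":0,"turn":0}]' 0.0;python3 -m crank '[{"x":0,"y":0,"z":-30,"turn":0},{"x":0,"y":0,"z":-80,"turn":0},{"x":0,"y":0,"z":-130,"turn":0},{"x":0,"y":0,"z":-170,"turn":0},{"x":0,"y":0,"z":-200,"turn":0}]'
```

```text
t: 14.82
tool_pos: [0.4636, 0.3356, 0.0026]
ee_rot: [[-0.998, 0.058, -0.017], [0.058, 0.998, -0.007], [0.016, -0.008, -1.0]]
contact_force: [0.5, -0.9, 0.3]
width: 0.0469
t: 15.45
tool_pos: [0.4648, 0.3361, 0.0043]
ee_rot: [[-0.998, 0.058, -0.014], [0.058, 0.998, -0.006], [0.014, -0.007, -1.0]]
contact_force: [-1.0, -0.6, 6.6]
width: 0.0326
t: 16.08
tool_pos: [0.4678, 0.3374, 0.2062]
ee_rot: [[-0.998, 0.058, -0.013], [0.058, 0.998, -0.005], [0.012, -0.006, -1.0]]
contact_force: [0.9, -0.1, -1.6]
width: 0.0323
```

```bash
python3 -m crank '[{"x":-15,"y":-20,"z":0,"turn":0.18},{"x":-35,"y":-50,"z":0,"turn":0.36},{"x":-60,"y":-85,"z":0,"turn":0.54},{"x":-85,"y":-120,"z":0,"turn":0.72},{"x":-110,"y":-150,"z":0,"turn":0.90}]';python3 - <<'E'
from h import *
go((.579,.180,.15),np.radians(-1))
E
```

```text
t: 16.7
tool_pos: [0.569, 0.1799, 0.2053]
ee_rot: [[-0.57, 0.822, -0.014], [0.822, 0.57, -0.005], [0.003, -0.014, -1.0]]
contact_force: [-0.1, 0.9, -1.2]
width: 0.0326
go x,y,z mm [-5.7  9.  55.1] turn 0.624 | j6 -0.47 t 16.7
```

```bash
python3 -m crank '[{"x":-3,"y":4,"z":0,"turn":0.18},{"x":-6,"y":9,"z":0,"turn":0.36},{"x":-6,"y":9,"z":5,"turn":0.54},{"x":-6,"y":9,"z":15,"turn":0.624},{"x":-6,"y":9,"z":30,"turn":0.624}]';python3 - <<'E'
from h import *
go((.579,.180,.081),np.radians(-1))
E
```

```text
t: 17.32
tool_pos: [0.5794, 0.1799, 0.1746]
ee_rot: [[0.017, 1.0, -0.013], [1.0, -0.017, -0.005], [-0.005, -0.013, -1.0]]
contact_force: [0.3, -0.5, -0.7]
width: 0.0323
go x,y,z mm [ 0.6  0.8 93.6] turn 0.001 | j6 0.15 t 17.32
```

```bash
python3 -m crank '[{"x":0.5,"y":1,"z":30,"turn":0},{"x":0.5,"y":1,"z":60,"turn":0},{"x":0.5,"y":1,"z":85,"turn":0},{"x":0.5,"y":1,"z":93,"turn":0},{"x":0.5,"y":1,"z":93,"turn":0}]';python3 -m crank '[{"x":0,"y":0,"z":0,"turn":0},{"x":0,"y":0,"z":0,"turn":0},{"x":0,"y":0,"z":0,"turn":0},{"x":0,"y":0,"z":0,"turn":0},{"x":0,"y":0,"z":-20,"turn":0}]' 0.55;python3 -m crank '[{"x":0,"y":0,"z":-50,"turn":0},{"x":0,"y":0,"z":-100,"turn":0},{"x":40,"y":-30,"z":-150,"turn":0},{"x":80,"y":-60,"z":-190,"turn":0},{"x":110,"y":-80,"z":-200,"turn":0}]'
```

```text
t: 17.95
tool_pos: [0.5791, 0.1799, 0.0814]
ee_rot: [[0.016, 1.0, -0.013], [1.0, -0.016, -0.005], [-0.005, -0.013, -1.0]]
contact_force: [-0.3, -0.5, -0.5]
width: 0.0323
t: 18.58
tool_pos: [0.5779, 0.1798, 0.1002]
ee_rot: [[0.016, 1.0, -0.018], [1.0, -0.016, -0.006], [-0.006, -0.018, -1.0]]
contact_force: [-0.5, 0.5, 0.4]
width: 0.0469
t: 19.2
tool_pos: [0.5034, 0.2937, 0.3067]
ee_rot: [[0.016, 1.0, -0.01], [1.0, -0.016, -0.003], [-0.003, -0.01, -1.0]]
contact_force: [0.9, 0.1, -0.0]
width: 0.0469
```

```bash
python3 -m crank '[{"x":0,"y":0,"z":0,"turn":0},{"x":0,"y":0,"z":0,"turn":0},{"x":0,"y":0,"z":0,"turn":0},{"x":0,"y":0,"z":0,"turn":0},{"x":0,"y":0,"z":0,"turn":0}]' 0.55;python3 - <<'E'
from h import *
o,im=shot('wrist','w7'); np.savez('w7.npz',tool_pos=o['tool_pos'],ee_rot=o['ee_rot'])
E
```

```text
t: 19.82
tool_pos: [0.5036, 0.293, 0.3059]
ee_rot: [[0.017, 1.0, -0.012], [1.0, -0.017, -0.003], [-0.004, -0.012, -1.0]]
contact_force: [0.6, -0.8, 0.1]
width: 0.0467
```

View pics/w7.png

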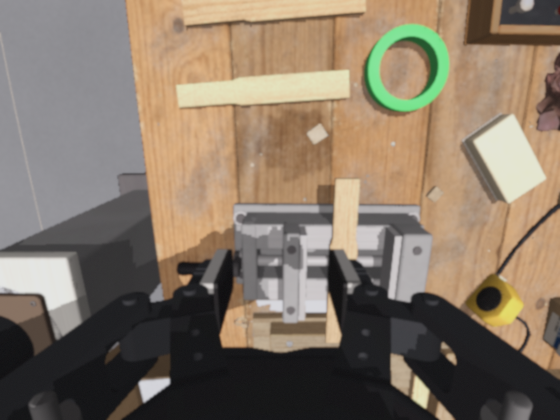

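Bar A lies across the bed, its +y end at about (347,180). Bar B runs from (177,96) to (349,84), and the tape hasn't moved.

```bash
cat >m.py <<'E'
from h import *
import sys
def bar(c,z,o):
    P=ray(c,z,'wrist',o)[:,:2]; d=P[[2,3]].mean(0)-P[[0,1]].mean(0)
    print(P.round(4).tolist(),'ctr',P.mean(0).round(4),'len',np.linalg.norm(d).round(4),'ang',np.degrees(np.arctan2(d[1],d[0])).round(2))
E
python3 - <<'E'
from m import *
o=dict(np.load('w7.npz'))
bar([(177,85),(178,107),(350,97),(348.5,70)],.01,o)
print(ray([(334,180),(360,180),(356,250)],.0855,'wrist',o))
go((.4796,.405,.19),np.radians(93))
E
```

```text
[[0.3653, 0.4134], [0.3639, 0.3851], [0.5969, 0.3938], [0.5937, 0.4276]] ctr [0.4799 0.405 ] len 0.231 ang 2.83
[[0.56644294 0.29490876 0.0855    ]
 [0.59730479 0.29452222 0.0855    ]
 [0.59707201 0.20500768 0.0855    ]]
go x,y,z mm [111.8 -24.5 116. ] turn 1.501 | j6 0.37 t 19.88
```

```bash
python3 -m crank '[{"x":20,"y":-5,"z":10,"turn":-0.18},{"x":40,"y":-10,"z":30,"turn":-0.36},{"x":70,"y":-15,"z":60,"turn":-0.54},{"x":100,"y":-20,"z":90,"turn":-0.72},{"x":112,"y":-24,"z":116,"turn":-0.9}]' 0.55;python3 -m crank '[{"x":0,"y":0,"z":10,"turn":-0.18},{"x":0,"y":0,"z":20,"turn":-0.36},{"x":0,"y":0,"z":40,"turn":-0.54},{"x":0,"y":0,"z":60,"turn":-0.72},{"x":0,"y":0,"z":70,"turn":-0.74}]' 0.55;python3 - <<'E'
from h import *
go((.480,.405,.004),np.radians(93))
E
```

```text
t: 20.5
tool_pos: [0.4796, 0.4063, 0.1884]
ee_rot: [[-0.777, 0.629, -0.012], [0.629, 0.777, -0.004], [0.007, -0.011, -1.0]]
contact_force: [-0.2, 0.5, -0.9]
width: 0.0472
t: 21.12
tool_pos: [0.4782, 0.4055, 0.1168]
ee_rot: [[-0.998, -0.058, -0.014], [-0.058, 0.998, -0.005], [0.015, -0.004, -1.0]]
contact_force: [0.9, -0.7, 0.1]
width: 0.0467
go x,y,z mm [ -3.4  -0.2 112.7] turn 0.006 | j6 -1.09 t 21.12
```

```bash
python3 -m crank '[{"x":-2,"y":0,"z":40,"turn":0.006},{"x":-3.5,"y":0,"z":80,"turn":0.006},{"x":-3.5,"y":0,"z":105,"turn":0.006},{"x":-3.5,"y":0,"z":112,"turn":0.006},{"x":-3.5,"y":0,"z":112,"turn":0.006}]' 0.55;python3 -m crank '[{"x":0,"y":0,"z":0,"turn":0},{"x":0,"y":0,"z":0,"turn":0},{"x":0,"y":0,"z":0,"turn":0},{"x":0,"y":0,"z":0,"turn":0},{"x":0,"y":0,"z":0,"turn":0}]' 0.0;python3 -m crank '[{"x":0,"y":0,"z":-30,"turn":0},{"x":0,"y":0,"z":-80,"turn":0},{"x":0,"y":0,"z":-130,"turn":0},{"x":0,"y":0,"z":-170,"turn":0},{"x":0,"y":0,"z":-200,"turn":0}]'; python3 - <<'E'
from h import *
go((.579,.180,.15),np.radians(-1))
E
```

```text
t: 21.75
tool_pos: [0.4805, 0.4054, 0.0051]
ee_rot: [[-0.999, -0.051, -0.014], [-0.051, 0.999, -0.005], [0.014, -0.004, -1.0]]
contact_force: [-0.0, -0.2, -0.2]
width: 0.0468
t: 22.38
tool_pos: [0.4819, 0.4062, 0.0072]
ee_rot: [[-0.999, -0.051, -0.011], [-0.051, 0.999, -0.003], [0.011, -0.002, -1.0]]
contact_force: [-0.7, 0.3, 6.2]
width: 0.0313
t: 23.0
tool_pos: [0.4841, 0.4069, 0.2092]
ee_rot: [[-0.999, -0.051, -0.009], [-0.051, 0.999, -0.002], [0.01, -0.001, -1.0]]
contact_force: [0.3, 0.2, -1.3]
width: 0.031
go x,y,z mm [ -83.8 -231.3   58.7] turn -1.503 | j6 -1.09 t 23.0
```

```bash
python3 -m crank '[{"x":-10,"y":-30,"z":0,"turn":0.18},{"x":-25,"y":-75,"z":0,"turn":0.36},{"x":-45,"y":-125,"z":0,"turn":0.54},{"x":-65,"y":-180,"z":0,"turn":0.72},{"x":-84,"y":-231,"z":0,"turn":0.90}]';python3 -m crank '[{"x":0,"y":0,"z":0,"turn":0.18},{"x":0,"y":0,"z":0,"turn":0.36},{"x":0,"y":0,"z":5,"turn":0.54},{"x":0,"y":0,"z":15,"turn":0.72},{"x":0,"y":0,"z":30,"turn":0.738}]';python3 - <<'E'
from h import *
go((.579,.177,.093),np.radians(-.95))
E
```

```text
t: 23.62
tool_pos: [0.5798, 0.1786, 0.2081]
ee_rot: [[-0.656, 0.755, -0.01], [0.755, 0.656, -0.002], [0.005, -0.009, -1.0]]
contact_force: [0.2, 0.4, -0.9]
width: 0.0311
t: 24.25
tool_pos: [0.5794, 0.1785, 0.1776]
ee_rot: [[0.021, 1.0, -0.01], [1.0, -0.022, -0.002], [-0.002, -0.01, -1.0]]
contact_force: [0.6, -0.8, -1.4]
width: 0.0313
go x,y,z mm [-1.4  0.4 84.6] turn -0.005 | j6 0.15 t 24.25
```

```bash
python3 -m crank '[{"x":-1.4,"y":0.5,"z":30,"turn":-0.005},{"x":-1.4,"y":0.5,"z":60,"turn":-0.005},{"x":-1.4,"y":0.5,"z":78,"turn":-0.005},{"x":-1.4,"y":0.5,"z":84,"turn":-0.005},{"x":-1.4,"y":0.5,"z":84,"turn":-0.005}]';python3 -m crank '[{"x":0,"y":0,"z":0,"turn":0},{"x":0,"y":0,"z":0,"turn":0},{"x":0,"y":0,"z":0,"turn":0},{"x":0,"y":0,"z":0,"turn":0},{"x":0,"y":0,"z":-20,"turn":0}]' 0.55;python3 -m crank '[{"x":0,"y":0,"z":-50,"turn":0},{"x":0,"y":0,"z":-100,"turn":0},{"x":40,"y":-30,"z":-150,"turn":0},{"x":80,"y":-50,"z":-190,"turn":0},{"x":130,"y":-60,"z":-200,"turn":0}]' - | head -2;  python3 -m crank '[{"x":30,"y":0,"z":-20,"turn":0},{"x":50,"y":0,"z":-20,"turn":0},{"x":50,"y":0,"z":-20,"turn":0},{"x":50,"y":0,"z":-20,"turn":0},{"x":50,"y":0,"z":-20,"turn":0}]' - | head -2;python3 - <<'E'
from h import *
o,im=shot('wrist','w8'); np.savez('w8.npz',tool_pos=o['tool_pos'],ee_rot=o['ee_rot'])
E
```

```text
t: 24.88
tool_pos: [0.5795, 0.1771, 0.094]
ee_rot: [[0.016, 1.0, -0.009], [1.0, -0.016, -0.002], [-0.002, -0.009, -1.0]]
contact_force: [0.8, -0.4, -0.9]
width: 0.0312
t: 25.5
tool_pos: [0.5781, 0.1769, 0.1127]
ee_rot: [[0.016, 1.0, -0.013], [1.0, -0.016, -0.002], [-0.003, -0.013, -1.0]]
contact_force: [0.2, -1.0, -0.0]
width: 0.0472
t: 26.12
tool_pos: [0.5235, 0.3095, 0.3199]
t: 26.75
tool_pos: [0.5245, 0.3581, 0.3387]
```

View pics/w8.png

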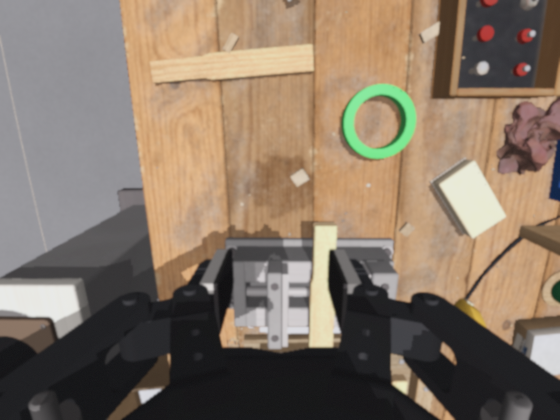

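Bar B is on top of A, its end at about (325,224). Bar C runs from (152,73) to (313,58).

```bash
python3 - <<'E'
from m import *
o=dict(np.load('w8.npz'))
bar([(151.5,62),(153,84),(313,72),(313,45)],.01,o)
print(ray([(314,225),(337,225)],.0955,'wrist',o)[:,:2])
go((.4965,.508,.15),np.radians(93.4))
cv2.imwrite('pics/w8c.png',cv2.resize(cv2.imread('pics/w8.png')[210:360,260:400],None,fx=4,fy=4,interpolation=2))
E
```

```text
[[0.3439, 0.5155], [0.3427, 0.4861], [0.5728, 0.4968], [0.5726, 0.532]] ctr [0.458  0.5076] len 0.2298 ang 3.39
[[0.5677662  0.2971641 ]
 [0.59797962 0.29668017]]
go x,y,z mm [149.2 -29.7 189.1] turn 1.493 | j6 0.46 t 26.8
```

View pics/w8c.png

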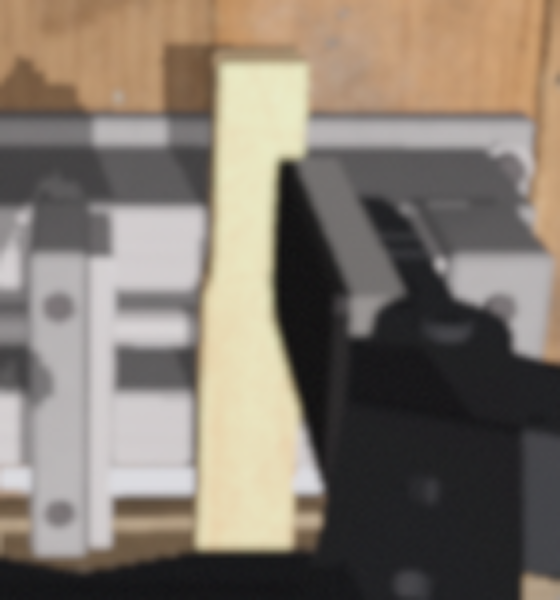

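Bar C has been knocked about 39 mm toward the robot, to centre (0.458, 0.508), so it must be bar_2. The pile itself looks flush. I'll pick C at its new place.

```bash
python3 -m crank '[{"x":20,"y":-10,"z":20,"turn":-0.18},{"x":50,"y":-25,"z":50,"turn":-0.36},{"x":85,"y":-45,"z":80,"turn":-0.54},{"x":120,"y":-60,"z":110,"turn":-0.72},{"x":149,"y":-69,"z":140,"turn":-0.9}]' 0.55;python3 -m crank '[{"x":0,"y":0,"z":10,"turn":-0.18},{"x":0,"y":0,"z":20,"turn":-0.36},{"x":0,"y":0,"z":40,"turn":-0.54},{"x":0,"y":0,"z":60,"turn":-0.72},{"x":0,"y":0,"z":80,"turn":-0.748}]' 0.55 | head -2;python3 -m crank '[{"x":0,"y":0,"z":0,"turn":0},{"x":0,"y":0,"z":0,"turn":0},{"x":0,"y":0,"z":0,"turn":0},{"x":0,"y":0,"z":0,"turn":0},{"x":0,"y":0,"z":0,"turn":0}]' 0.55 | head -2;python3 - <<'E'
from m import *
o,im=shot('wrist','w9'); np.savez('w9.npz',tool_pos=o['tool_pos'],ee_rot=o['ee_rot'])
go((.458,.508,.004),np.radians(93.4))
E
```

```text
t: 27.42
tool_pos: [0.457, 0.5091, 0.1983]
ee_rot: [[-0.775, 0.632, -0.006], [0.632, 0.775, -0.0], [0.005, -0.004, -1.0]]
contact_force: [1.5, 0.4, 0.5]
width: 0.047
t: 28.05
tool_pos: [0.4569, 0.5084, 0.1174]
t: 28.68
tool_pos: [0.457, 0.5086, 0.118]
go x,y,z mm [ -1.7  -0.7 113.8] turn 0.003 | j6 -0.95 t 28.73
```

View pics/w9.png

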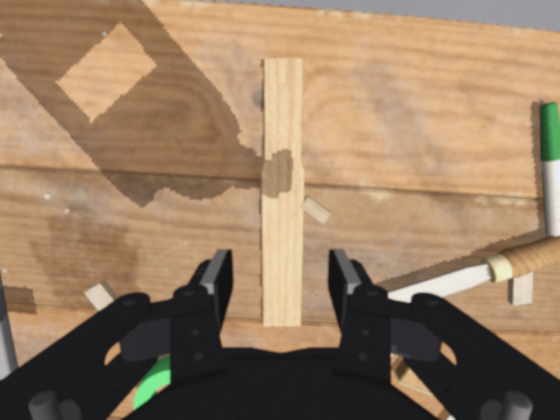

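```bash
python3 - <<'E'
from m import *
o=dict(np.load('w9.npz'))
bar([(264,58),(302,58),(301,326),(262.5,326)],.01,o)
E
python3 -m crank '[{"x":-1,"y":-1,"z":40,"turn":0.003},{"x":-1.5,"y":-1,"z":80,"turn":0.003},{"x":-1.5,"y":-1,"z":105,"turn":0.003},{"x":-1.5,"y":-1,"z":112,"turn":0.003},{"x":-1.5,"y":-1,"z":112,"turn":0.003}]' 0.55;python3 -m crank '[{"x":0,"y":0,"z":0,"turn":0},{"x":0,"y":0,"z":0,"turn":0},{"x":0,"y":0,"z":0,"turn":0},{"x":0,"y":0,"z":0,"turn":0},{"x":0,"y":0,"z":0,"turn":0}]' 0.0;python3 -m crank '[{"x":0,"y":0,"z":-30,"turn":0},{"x":0,"y":0,"z":-80,"turn":0},{"x":0,"y":0,"z":-130,"turn":0},{"x":0,"y":0,"z":-170,"turn":0},{"x":0,"y":0,"z":-200,"turn":0}]'; python3 - <<'E'
from h import *
go((.579,.180,.2),np.radians(-1))
E
```

```text
[[0.3426, 0.4885], [0.3408, 0.5169], [0.571, 0.5348], [0.5733, 0.4987]] ctr [0.4569 0.5097] len 0.2309 ang 3.49
t: 29.35
tool_pos: [0.458, 0.5078, 0.006]
ee_rot: [[-0.998, -0.06, -0.006], [-0.06, 0.998, 0.0], [0.006, 0.0, -1.0]]
contact_force: [0.2, -0.2, 0.2]
width: 0.0469
t: 29.98
tool_pos: [0.4592, 0.5088, 0.0083]
ee_rot: [[-0.998, -0.06, -0.003], [-0.06, 0.998, 0.002], [0.003, 0.002, -1.0]]
contact_force: [-0.3, -0.3, 5.5]
width: 0.0297
t: 30.6
tool_pos: [0.4601, 0.5087, 0.2109]
ee_rot: [[-0.998, -0.06, -0.001], [-0.06, 0.998, 0.004], [0.001, 0.004, -1.0]]
contact_force: [0.3, -0.6, -0.2]
width: 0.0001
go x,y,z mm [ -99.1 -335.2    9.5] turn -1.494 | j6 -0.95 t 30.6
```

The bar slipped out during the lift, because the grip was too shallow or slackened for a moment. I'll look again.

```bash
python3 -m crank '[{"x":20,"y":0,"z":0,"turn":0},{"x":20,"y":0,"z":0,"turn":0},{"x":20,"y":0,"z":0,"turn":0},{"x":20,"y":0,"z":0,"turn":0},{"x":20,"y":0,"z":0,"turn":0}]' 0.55|head -2;python3 - <<'E'
from m import *
o,im=shot('wrist','w10'); np.savez('w10.npz',tool_pos=o['tool_pos'],ee_rot=o['ee_rot'])
E
```

```text
t: 31.22
tool_pos: [0.4402, 0.5072, 0.2099]
```

View pics/w10.png

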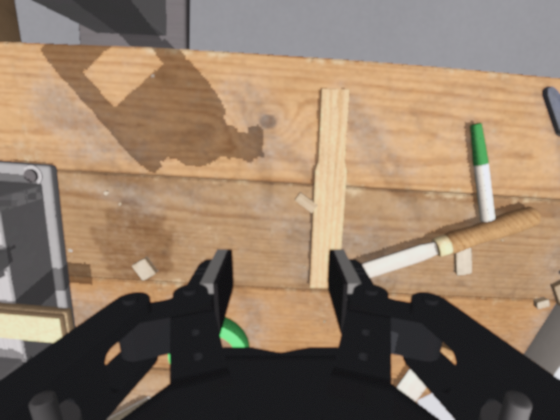

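```bash
python3 - <<'E'
from m import *
o=dict(np.load('w10.npz'))
bar([(321.5,89),(349,90),(340,289.5),(310,288)],.01,o)
P=ray([(321.5,89),(349,90),(340,289.5),(310,288)],.01,'wrist',o)[:,:2]
d=P[[2,3]].mean(0)-P[[0,1]].mean(0); c=P.mean(0)
go((c[0],c[1],.07),np.arctan2(d[1],d[0])+np.pi/2)
E
```

```text
[[0.3347, 0.5441], [0.3338, 0.5729], [0.566, 0.5894], [0.5659, 0.5519]] ctr [0.4501 0.5646] len 0.232 ang 2.99
go x,y,z mm [-13.4  56.1 140.4] turn 0.007 | j6 -0.93 t 31.27
```

```bash
python3 -m crank '[{"x":-4,"y":20,"z":20,"turn":0.007},{"x":-10,"y":45,"z":60,"turn":0.007},{"x":-13,"y":56,"z":100,"turn":0.007},{"x":-13,"y":56,"z":140,"turn":0.007},{"x":-13,"y":56,"z":140,"turn":0.007}]' 0.55;python3 - <<'E'
from m import *
go((.450,.5646,.001),np.radians(93))
E
```

```text
t: 31.9
tool_pos: [0.4473, 0.5622, 0.0651]
ee_rot: [[-0.999, -0.052, -0.009], [-0.052, 0.999, -0.003], [0.009, -0.003, -1.0]]
contact_force: [0.4, -0.1, -0.3]
width: 0.0469
go x,y,z mm [-3.3  2.5 64. ] turn 0.0 | j6 -0.87 t 31.9
```

```bash
python3 -m crank '[{"x":-3,"y":2.5,"z":25,"turn":0},{"x":-3,"y":2.5,"z":50,"turn":0},{"x":-3,"y":2.5,"z":62,"turn":0},{"x":-3,"y":2.5,"z":64,"turn":0},{"x":-3,"y":2.5,"z":64,"turn":0}]' 0.55;python3 -m crank '[{"x":0,"y":0,"z":0,"turn":0},{"x":0,"y":0,"z":0,"turn":0},{"x":0,"y":0,"z":0,"turn":0},{"x":0,"y":0,"z":0,"turn":0},{"x":0,"y":0,"z":0,"turn":0}]' 0.0;python3 -m crank '[{"x":0,"y":0,"z":-30,"turn":0},{"x":0,"y":0,"z":-80,"turn":0},{"x":0,"y":0,"z":-130,"turn":0},{"x":0,"y":0,"z":-170,"turn":0},{"x":0,"y":0,"z":-200,"turn":0}]'; python3 - <<'E'
from h import *
go((.579,.180,.2),np.radians(-1))
E
```

```text
t: 32.52
tool_pos: [0.4502, 0.5651, 0.002]
ee_rot: [[-0.999, -0.052, -0.008], [-0.052, 0.999, -0.002], [0.008, -0.002, -1.0]]
contact_force: [-0.1, 0.4, -0.7]
width: 0.047
t: 33.15
tool_pos: [0.4509, 0.5658, 0.0035]
ee_rot: [[-0.999, -0.052, -0.006], [-0.052, 0.999, -0.001], [0.006, -0.0, -1.0]]
contact_force: [0.3, -0.2, 5.8]
width: 0.0323
t: 33.78
tool_pos: [0.452, 0.5659, 0.2048]
ee_rot: [[-0.999, -0.052, -0.006], [-0.052, 0.999, -0.0], [0.006, -0.0, -1.0]]
contact_force: [-0.4, 0.7, -0.9]
width: 0.0325
go x,y,z mm [-106.6 -392.     4.2] turn -1.501 | j6 -0.87 t 33.77
```

```bash
python3 -m crank '[{"x":-10,"y":-40,"z":0,"turn":0.18},{"x":-24,"y":-90,"z":0,"turn":0.36},{"x":-37,"y":-140,"z":0,"turn":0.54},{"x":-50,"y":-190,"z":0,"turn":0.72},{"x":-64,"y":-240,"z":0,"turn":0.90}]';python3 - <<'E'
from h import *
go((.579,.179,.19),np.radians(-.95))
E
```

```text
t: 34.4
tool_pos: [0.5281, 0.3277, 0.2032]
ee_rot: [[-0.658, 0.753, -0.007], [0.753, 0.658, -0.001], [0.004, -0.006, -1.0]]
contact_force: [0.9, 0.1, -0.8]
width: 0.0326
go x,y,z mm [-145.6  -59.4   13. ] turn 0.734 | j6 -0.33 t 34.4
```

```bash
python3 -m crank '[{"x":-36,"y":-15,"z":0,"turn":0.18},{"x":-72,"y":-30,"z":0,"turn":0.36},{"x":-110,"y":-45,"z":3,"turn":0.54},{"x":-145.6,"y":-59.4,"z":8,"turn":0.72},{"x":-145.6,"y":-59.4,"z":13,"turn":0.734}]';python3 -m crank '[{"x":0,"y":0,"z":0,"turn":0},{"x":0,"y":0,"z":10,"turn":0},{"x":0,"y":0,"z":25,"turn":0},{"x":0,"y":0,"z":30,"turn":0},{"x":0,"y":0,"z":30,"turn":0}]'; python3 - <<'E'
from h import *
go((.579,.179,.0995),np.radians(-.95))
E
```

```text
t: 35.02
tool_pos: [0.5791, 0.1766, 0.1888]
ee_rot: [[0.021, 1.0, -0.009], [1.0, -0.021, -0.002], [-0.002, -0.009, -1.0]]
contact_force: [0.8, 0.4, 0.2]
width: 0.0329
t: 35.65
tool_pos: [0.5782, 0.1768, 0.1577]
ee_rot: [[0.02, 1.0, -0.011], [1.0, -0.02, -0.002], [-0.002, -0.011, -1.0]]
contact_force: [0.2, -0.0, 0.2]
width: 0.0327
go x,y,z mm [ 2.4  1.4 58.2] turn -0.003 | j6 0.15 t 35.65
```

```bash
python3 -m crank '[{"x":2.4,"y":1.4,"z":20,"turn":-0.003},{"x":2.4,"y":1.4,"z":40,"turn":-0.003},{"x":2.4,"y":1.4,"z":54,"turn":-0.003},{"x":2.4,"y":1.4,"z":58,"turn":-0.003},{"x":2.4,"y":1.4,"z":58,"turn":-0.003}]';python3 -m crank '[{"x":0,"y":0,"z":0,"turn":0},{"x":0,"y":0,"z":0,"turn":0},{"x":0,"y":0,"z":0,"turn":0},{"x":0,"y":0,"z":0,"turn":0},{"x":0,"y":0,"z":-20,"turn":0}]' 0.55;python3 -m crank '[{"x":0,"y":0,"z":-40,"turn":0},{"x":0,"y":0,"z":-90,"turn":0},{"x":40,"y":-20,"z":-130,"turn":0},{"x":80,"y":-40,"z":-160,"turn":0},{"x":80,"y":-40,"z":-160,"turn":0}]' - | head -2;  python3 -m crank '[{"x":0,"y":0,"z":0,"turn":0},{"x":0,"y":0,"z":0,"turn":0},{"x":0,"y":0,"z":0,"turn":0},{"x":0,"y":0,"z":0,"turn":0},{"x":0,"y":0,"z":0,"turn":0}]' 1.0 | head -2;python3 - <<'E'
from h import *
o,im=shot('wrist','w11'); np.savez('w11.npz',tool_pos=o['tool_pos'],ee_rot=o['ee_rot']); print(o['ee_rot'])
_,t=shot('top','t3'); _,s=shot('scene','s3')
z=lambda a,k:cv2.resize(a,None,fx=k,fy=k,interpolation=2)
cv2.imwrite('pics/mix.png',np.hstack([z(im[120:330,180:440],2)[:420,:520], z(s[170:260,220:320],2.6)[:, :260].copy() if 0 else cv2.copyMakeBorder(z(s[175:255,220:325],2.6),0,420-208,0,0,0)]))
E
```

```text
t: 36.28
tool_pos: [0.5792, 0.179, 0.0995]
ee_rot: [[0.017, 1.0, -0.011], [1.0, -0.017, -0.002], [-0.002, -0.011, -1.0]]
contact_force: [1.0, -0.2, -0.6]
width: 0.0323
t: 36.9
tool_pos: [0.5779, 0.1788, 0.1183]
ee_rot: [[0.017, 1.0, -0.015], [1.0, -0.017, -0.003], [-0.003, -0.015, -1.0]]
contact_force: [-0.2, 0.4, 0.8]
width: 0.0471
t: 37.52
tool_pos: [0.5422, 0.2627, 0.2846]
t: 38.15
tool_pos: [0.5423, 0.2623, 0.2842]
[[ 1.37583362e-02  9.99879662e-01 -7.16727587e-03]
 [ 9.99905335e-01 -1.37567600e-02  2.69163989e-04]
 [ 1.70533104e-04 -7.17030063e-03 -9.99974279e-01]]
```

View pics/mix.png

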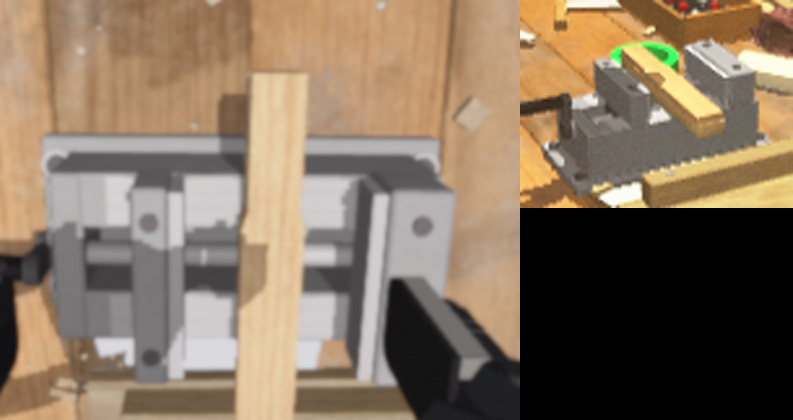

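The pile of three stands square and centred, with the jaw about 100 mm open. That was my 16th picture, so the remaining checks will be numeric. Next I'll go back to the crank.

```bash
python3 -m crank '[{"x":-15,"y":-25,"z":0,"turn":-0.18},{"x":-35,"y":-60,"z":0,"turn":-0.36},{"x":-50,"y":-95,"z":0,"turn":-0.54},{"x":-65,"y":-125,"z":0,"turn":-0.72},{"x":-73,"y":-147,"z":0,"turn":-0.90}]' 1.0;python3 -m crank '[{"x":0,"y":0,"z":0,"turn":-0.18},{"x":0,"y":0,"z":20,"turn":-0.36},{"x":0,"y":0,"z":50,"turn":-0.54},{"x":0,"y":0,"z":80,"turn":-0.66},{"x":0,"y":0,"z":100,"turn":-0.66}]' 1.0; python3 - <<'E'
from h import *
go((.394,.187,.0803),np.radians(89))
o=dict(np.load('w11.npz')); im=cv2.imread('pics/w11.png')
print(ray([(180+252/2,120+73/2),(180+307/2,120+73/2)],.1055,'wrist',o)[:,:2])
E
```

```text
t: 38.92
tool_pos: [0.3931, 0.1911, 0.2856]
ee_rot: [[-0.779, 0.627, -0.006], [0.627, 0.779, 0.001], [0.005, -0.003, -1.0]]
contact_force: [0.1, 0.2, 0.2]
width: 0.0853
t: 39.55
tool_pos: [0.3919, 0.191, 0.1842]
ee_rot: [[-1.0, 0.018, -0.007], [0.018, 1.0, 0.0], [0.007, 0.0, -1.0]]
contact_force: [-1.2, -0.1, 0.5]
width: 0.0853
go x,y,z mm [ -2.9  -4.  103.9] turn -0.0 | j6 -1.34 t 39.55
[[0.56744841 0.29676065]
 [0.59578712 0.29646107]]
```

```bash
python3 -m crank '[{"x":-3,"y":-4,"z":30,"turn":0},{"x":-3,"y":-4,"z":65,"turn":0},{"x":-3,"y":-4,"z":95,"turn":0},{"x":-3,"y":-4,"z":104,"turn":0},{"x":-3,"y":-4,"z":104,"turn":0}]' 1.0; python3 -m crank '[{"x":0,"y":0,"z":0,"turn":0},{"x":0,"y":0,"z":0,"turn":0},{"x":0,"y":0,"z":0,"turn":0},{"x":0,"y":0,"z":0,"turn":0},{"x":0,"y":0,"z":0,"turn":0}]' 0.0
```

```text
t: 40.17
tool_pos: [0.3941, 0.187, 0.0803]
ee_rot: [[-1.0, 0.017, -0.008], [0.017, 1.0, 0.0], [0.008, -0.0, -1.0]]
contact_force: [0.4, 0.2, 0.4]
width: 0.0854
t: 40.8
tool_pos: [0.3944, 0.1874, 0.0808]
ee_rot: [[-1.0, 0.018, -0.007], [0.018, 1.0, 0.001], [0.007, 0.001, -1.0]]
contact_force: [-0.9, 2.3, 4.0]
width: 0.0152
```

```bash
python3 -m crank '[{"x":0,"y":-21.7,"z":4.7,"turn":0},{"x":0,"y":-36.6,"z":21,"turn":0},{"x":0,"y":-38.8,"z":43.5,"turn":0},{"x":0,"y":-27.6,"z":62.7,"turn":0},{"x":0,"y":-7.2,"z":72,"turn":0}]'; python3 -m crank '[{"x":0,"y":21.7,"z":-4.7,"turn":0},{"x":0,"y":36.6,"z":-21,"turn":0},{"x":0,"y":38.8,"z":-43.5,"turn":0},{"x":0,"y":27.6,"z":-62.7,"turn":0},{"x":0,"y":7.2,"z":-72,"turn":0}]'
```

```text
t: 41.42
tool_pos: [0.3944, 0.1794, 0.0087]
ee_rot: [[-1.0, 0.018, -0.006], [0.018, 1.0, -0.002], [0.006, -0.002, -1.0]]
contact_force: [-2.6, -4.4, 18.6]
width: 0.015
t: 42.05
tool_pos: [0.3945, 0.1888, 0.0815]
ee_rot: [[-1.0, 0.018, -0.007], [0.018, 1.0, 0.004], [0.007, 0.003, -1.0]]
contact_force: [3.3, 5.9, -15.4]
width: 0.0146
```

```bash
python3 -m crank '[{"x":0,"y":-23,"z":4.5,"turn":0},{"x":0,"y":-38.5,"z":21.5,"turn":0},{"x":0,"y":-40.5,"z":44,"turn":0},{"x":0,"y":-29.5,"z":63.5,"turn":0},{"x":0,"y":-9,"z":72.8,"turn":0}]'; python3 -m crank '[{"x":0,"y":21.7,"z":-4.7,"turn":0},{"x":0,"y":36.6,"z":-21,"turn":0},{"x":0,"y":38.8,"z":-43.5,"turn":0},{"x":0,"y":27.6,"z":-62.7,"turn":0},{"x":0,"y":7,"z":-71.5,"turn":0}]';  python3 - <<'E'
from h import *
o,im=shot('top','t4'); 
E
```

```text
t: 42.68
tool_pos: [0.3944, 0.1794, 0.0086]
ee_rot: [[-1.0, 0.018, -0.007], [0.018, 1.0, 0.001], [0.007, 0.001, -1.0]]
contact_force: [-2.5, -3.5, 19.7]
width: 0.0149
t: 43.3
tool_pos: [0.3945, 0.1888, 0.0813]
ee_rot: [[-1.0, 0.018, -0.008], [0.018, 1.0, 0.007], [0.008, 0.007, -1.0]]
contact_force: [1.8, 6.2, -10.8]
width: 0.0151
```

```bash
python3 -m crank '[{"x":0,"y":-23,"z":4.5,"turn":0},{"x":0,"y":-38.5,"z":21.5,"turn":0},{"x":0,"y":-40.5,"z":44,"turn":0},{"x":0,"y":-29.5,"z":63.5,"turn":0},{"x":0,"y":-9,"z":72.8,"turn":0}]'; python3 -m crank '[{"x":0,"y":21.7,"z":-4.7,"turn":0},{"x":0,"y":36.6,"z":-21,"turn":0},{"x":0,"y":38.8,"z":-43.5,"turn":0},{"x":0,"y":27.6,"z":-62.7,"turn":0},{"x":0,"y":7,"z":-71.5,"turn":0}]'
```

```text
t: 43.98
tool_pos: [0.3945, 0.1777, 0.0087]
ee_rot: [[-1.0, 0.018, -0.007], [0.018, 1.0, 0.002], [0.007, 0.002, -1.0]]
contact_force: [-6.2, -2.9, 22.2]
width: 0.0152
t: 44.6
tool_pos: [0.3944, 0.1875, 0.0815]
ee_rot: [[-1.0, 0.018, -0.009], [0.018, 1.0, 0.008], [0.009, 0.008, -1.0]]
contact_force: [1.0, 6.9, -10.6]
width: 0.0149
```

```bash
python3 -m crank '[{"x":0,"y":-10.7,"z":0.8,"turn":0},{"x":0,"y":-20.9,"z":4.2,"turn":0},{"x":0,"y":-29.6,"z":10.5,"turn":0},{"x":0,"y":-36,"z":19.2,"turn":0},{"x":0,"y":-39.6,"z":29.2,"turn":0}]'
```

```text
t: 45.22
tool_pos: [0.3936, 0.1493, 0.0521]
ee_rot: [[-1.0, 0.02, -0.008], [0.019, 1.0, 0.011], [0.008, 0.011, -1.0]]
contact_force: [-2.7, 10.0, 2.2]
width: 0.0154
```

```bash
python3 -m crank '[{"x":0,"y":-0.8,"z":5.4,"turn":0},{"x":0,"y":-0.8,"z":10.7,"turn":0},{"x":0,"y":0,"z":16,"turn":0},{"x":0,"y":0,"z":16,"turn":0},{"x":0,"y":0,"z":16,"turn":0}]'
```

```text
t: 45.85
tool_pos: [0.3937, 0.1493, 0.0388]
ee_rot: [[-1.0, 0.018, -0.011], [0.018, 1.0, 0.01], [0.012, 0.009, -1.0]]
contact_force: [-12.3, -1.8, 25.7]
width: 0.0153
```

```bash
python3 -m crank '[{"x":0,"y":0,"z":2,"turn":0},{"x":0,"y":0,"z":4,"turn":0},{"x":0,"y":0.5,"z":5,"turn":0},{"x":0,"y":0.5,"z":5,"turn":0},{"x":0,"y":0.5,"z":5,"turn":0}]'
```

```text
t: 46.48
tool_pos: [0.3938, 0.1493, 0.0378]
ee_rot: [[-1.0, 0.017, -0.017], [0.017, 1.0, 0.007], [0.017, 0.006, -1.0]]
contact_force: [-16.9, -4.4, 37.0]
width: 0.015
```

The crank bears hard: 37 N at the handle for about 1 mm of travel, with an opening of about 34 mm. I'll release and rise straight up.

```bash
python3 -m crank '[{"x":0,"y":0,"z":0,"turn":0},{"x":0,"y":0,"z":0,"turn":0},{"x":0,"y":0,"z":-10,"turn":0},{"x":0,"y":0,"z":-40,"turn":0},{"x":0,"y":0,"z":-80,"turn":0}]' 1.0;python3 -m crank '[{"x":-10,"y":10,"z":-60,"turn":0},{"x":-50,"y":30,"z":-110,"turn":0},{"x":-100,"y":35,"z":-150,"turn":0},{"x":-130,"y":35,"z":-160,"turn":0},{"x":-130,"y":35,"z":-160,"turn":0}]' 1.0;python3 -m crank '[{"x":0,"y":0,"z":0,"turn":0},{"x":0,"y":0,"z":0,"turn":0},{"x":0,"y":0,"z":0,"turn":0},{"x":0,"y":0,"z":0,"turn":0},{"x":0,"y":0,"z":0,"turn":0}]' 1.0;python3 - <<'E'
from h import *
o,im=shot('wrist','w12'); np.savez('w12.npz',tool_pos=o['tool_pos'],ee_rot=o['ee_rot'])
_,t=shot('top','t5')
# expected pile corners on top (z=.1055) projected, pile against fixed jaw at .630
ctr=np.array([.6125,.1798]); 
for z in(.0755,.1055): print(z,proj([(x,y,z) for x in(.595,.630) for y in(.064,.296)],'wrist',o).round(0).tolist())
hsv=cv2.cvtColor(im,40); m=((hsv[:,:,1]>50)&(hsv[:,:,0]<35)&(hsv[:,:,2]>120)).astype('uint8')
for x in (.60,.6125,.625):
    p=proj([(x,y,.1055) for y in np.arange(.05,.32,.01)],'wrist',o).astype(int)
    print(x,[f"{hsv[v,u,0]},{hsv[v,u,1]},{hsv[v,u,2]}" if 0<=v<420 and 0<=u<560 else '-' for u,v in p])
# across the jaws along x at y=.18 and .22
for y in(.15,.21):
    p=proj([(x,y,.1205) for x in np.arange(.54,.68,.005)],'wrist',o).astype(int)
    print(y,[f"{hsv[v,u,1]}/{hsv[v,u,2]}" for u,v in p])
E
```

```text
t: 47.1
tool_pos: [0.3939, 0.1485, 0.1176]
ee_rot: [[-1.0, 0.017, -0.02], [0.017, 1.0, 0.006], [0.02, 0.006, -1.0]]
contact_force: [1.1, 0.1, 0.3]
width: 0.0853
t: 47.72
tool_pos: [0.5297, 0.1802, 0.2763]
ee_rot: [[-1.0, 0.017, -0.018], [0.017, 1.0, 0.006], [0.018, 0.006, -1.0]]
contact_force: [-0.1, 0.2, -0.5]
width: 0.0855
t: 48.35
tool_pos: [0.5295, 0.1802, 0.2763]
ee_rot: [[-1.0, 0.017, -0.018], [0.017, 1.0, 0.006], [0.018, 0.006, -1.0]]
contact_force: [-1.0, 0.1, -1.1]
width: 0.0854
0.0755 [[183.0, 245.0], [378.0, 241.0], [186.0, 272.0], [376.0, 268.0]]
0.1055 [[175.0, 255.0], [387.0, 251.0], [178.0, 284.0], [384.0, 280.0]]
0.6 ['17,59,170', '16,54,142', '17,83,165', '18,75,224', '17,79,223', '18,74,224', '19,72,224', '19,72,222', '8,14,206', '5,14,207', '6,12,207', '8,13,208', '6,12,208', '8,13,209', '9,12,209', '175,7,208', '0,6,208', '174,6,209', '0,6,210', '17,78,184', '16,93,143', '17,94,139', '19,86,140', '16,96,141', '17,92,141', '14,113,196', '15,111,196']
0.6125 ['8,11,91', '10,13,57', '135,32,16', '17,81,220', '18,75,223', '18,75,224', '19,71,224', '17,75,224', '19,72,
[... 436 characters left out ...]
', '16,87,220', '17,87,218', '17,86,222', '17,80,223', '18,75,223', '18,76,224', '17,80,222', '17,80,223', '17,80,220', '150,15,17', '0,0,18', '10,9,89']
0.15 ['6/205', '6/204', '6/157', '8/123', '7/69', '7/72', '6/169', '4/181', '6/182', '6/178', '6/202', '36/214', '74/224', '79/223', '76/224', '79/224', '82/201', '12/86', '5/189', '7/196', '7/152', '6/181', '4/180', '4/178', '4/177', '6/178', '7/178', '72/188', '81/191']
0.21 ['5/208', '6/208', '5/202', '8/131', '7/71', '4/68', '5/144', '4/181', '4/179', '4/179', '5/202', '13/209', '74/224', '83/221', '83/219', '82/221', '82/222', '44/105', '6/158', '5/205', '4/138', '6/175', '4/178', '6/178', '4/178', '6/179', '4/176', '65/185', '78/189']
```

```bash
python3 -m crank '[{"x":10,"y":55,"z":-5,"turn":0},{"x":20,"y":110,"z":-10,"turn":0},{"x":30,"y":165,"z":-20,"turn":0},{"x":40,"y":220,"z":-20,"turn":0},{"x":50,"y":275,"z":-20,"turn":0}]' - |head -2;python3 -m crank '[{"x":50,"y":30,"z":0,"turn":0},{"x":90,"y":60,"z":0,"turn":0},{"x":90,"y":60,"z":0,"turn":0},{"x":90,"y":60,"z":0,"turn":0},{"x":90,"y":60,"z":0,"turn":0}]' -|head -2;python3 - <<'E'
from h import *
_,t=shot('top','t6'); h=cv2.cvtColor(t,40); a=cv2.imread('pics/top0.png')
def tape(im):
    q=cv2.cvtColor(im,40); g=cv2.inRange(q,(50,150,120),(75,255,255)); g[:,:120]=0;g[:,240:]=0;g[:120]=0;g[240:]=0; m=cv2.moments(g,True); return m['m10']/m['m00'],m['m01']/m['m00']
print('tape px',tape(a),tape(t))
f=lambda P:[f"{h[v,u,1]}/{h[v,u,2]}" for u,v in proj(P).round().astype(int)]
for x in(.603,.6125,.622): print('bar y',x,'\n lo',f([(x,y,.1055) for y in np.arange(.045,.085,.003)]),'\n hi',f([(x,y,.1055) for y in np.arange(.28,.315,.003)]))
for y in(.09,.27): print('bar x',y,f([(x,y,.1055) for x in np.arange(.58,.645,.003)]))
d=cv2.absdiff(t,a).max(2)[235:285,300:400]; ys,xs=np.where(cv2.morphologyEx((d>30).astype('uint8'),2,np.ones((3,3))))
if len(xs):
    r=cv2.minAreaRect(np.float32(np.c_[xs+300,ys+235])); print('wedge px',r,ray([r[0]],.012))
E
```

```text
t: 49.08
tool_pos: [0.4845, 0.4577, 0.2991]
t: 49.7
tool_pos: [0.3967, 0.5184, 0.3009]
tape px (176.79895561357702, 179.18537859007833) (176.83727034120736, 179.2230971128609)
bar y 0.603 
 lo ['94/147', '98/149', '92/144', '100/143', '126/119', '106/123', '78/150', '112/186', '137/222', '134/215', '137/217', '133/216', '131/216', '130/215'] 
 hi ['132/219', '133/219', '136/221', '133/223', '132/218', '135/219', '141/206', '159/180', '157/172', '159/168', '160/174', '166/175']
bar y 0.6125 
 lo ['98/145', '95/148', '93/148', '105/146', '120/121', '106/132', '74/152', '112/186', '145/216', '140/213', '140/216', '135/219', '136/214', '136/210'] 
 hi ['133/214', '129/215', '133/217', '130/217', '135/218', '136/217', '144/198', '170/168', '171/172', '164/176', '165/178', '159/176']
bar y 0.622 
 lo ['96/143', '97/145', '93/142', '104/142', '113/126', '115/129', '105/170', '129/203', '138/220', '142/219', '143/212', '139/211', '130/219', '132/214'] 
 hi ['147/208', '147/203', '149/200', '144/205', '148/201', '150/204', '154/190', '173/167', '170/174', '162/176', '165/175', '162/178']
bar x 0.09 ['4/195', '5/195', '4/204', '91/76', '141/155', '132/219', '136/218', '135/216', '128/215', '135/218', '133/218', '141/215', '126/216', '137/217', '139/213', '129/218', '162/172', '171/157', '165/170', '163/164', '153/175', '161/170']
bar x 0.27 ['140/173', '146/162', '133/146', '134/152', '142/158', '126/77', '135/72', '126/166', '129/222', '125/220', '130/215', '138/213', '127/217', '142/218', '144/212', '138/216', '125/221', '156/168', '152/156', '159/159', '164/157', '154/157']
wedge px ((330.5, 263.5), (3.0, 11.0), 90.0) [[ 0.40230703 -0.04239581  0.012     ]]
```

```bash
python3 - <<'E'
from h import *
t=cv2.imread('pics/t6.png');a=cv2.imread('pics/top0.png'); print(proj([(.414,-.02,.02),(.414,-.13,.006)]))
d=cv2.absdiff(t,a).max(2)[245:285,310:375]; b=(cv2.GaussianBlur(d,(3,3),0)>12).astype('uint8')
n,l,s,c=cv2.connectedComponentsWithStats(b)
for i in range(1,n):
    if s[i,4]>20:
        x,y,w,hh=s[i,:4]; print(s[i],ray([(x+310,y+245),(x+w+310,y+hh+245)],.012)[:,:2])
E
```

```text
[[323.29050949 259.4601845 ]
 [358.81590593 259.56104696]]
[ 12   8  39  14 427] [[ 0.43426087 -0.01753276]
 [ 0.39105484 -0.13440185]]
```

The wedge lies at about (0.413, -0.075) on the bench, with an outline of roughly 115 × 35 mm as expected. All the checks agree, so I'm handing the job in.

```bash
python3 -c "
from plant import arm
print(arm.job_done(), arm.get_obs()['t'])"
```

```text
the job is handed in; nothing more can be done
the job is handed in; nothing more can be done
```

The job is handed in, at about 50 s of the 210 s allowed. I cranked the vise open to about 100 mm and laid the wedge on the bench at about (0.413, -0.075). I then piled the three loose bars on the bed and cranked the vise closed on them.

**Problems on the way:**
- One bar was knocked about 39 mm toward the robot during the run, so I found it again and picked it from there.
- That same bar slipped out on its first lift, after a shallow grip. I measured it again and picked it up lower.

**Last checks:**
- **Grip:** the crank was bearing hard, at 37 N on the handle. From the handle's position the opening is about 34 mm. I could not read the jaw force directly.
- **Pile:** the top view shows it 232 mm long (y from about 0.066 to 0.298), centred within about 2 mm, with no lower bar sticking out. The top bar sits between the jaw faces at about x = 0.595 and 0.630.
- **Bar ends:** while stacking, the three bar ends measured within about 2 mm of each other.
- **Wedge:** it shows on the bench at the spot given above, about 0.30 m from the middle of the vise.
- **Tape roll:** it moved less than 0.1 pixel.

None of these checks failed. Earlier, one close-up gave a jaw opening of 88 mm against the 100 mm implied by the crank. The arm was still settling when I took that picture, so I went by the crank angle.

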